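Pack the sign-up stall's kit box and pin it shut

ROBOT

A 6-joint arm with a two-finger parallel gripper is mounted at the origin on the work surface. World frame = base frame: x ahead of the robot, y to its left, z up, the work surface at z = 0. Lengths are in mm, angles in rad, forces in N, time in s.
With the tool pointing down it reaches from about 325 to 750 mm from the base axis. Payload 7.6 kg.
Tool frame: the origin (TCP) lies midway between the tips of the shut fingers; the grasp point (between the pads) lies 19 mm behind it; x points along the fingers, y is the direction in which the jaws open and shut, and the axes are right-handed (so a half turn about x gives the same grasp; the last joint's range is limited). The gripper opens to 85 mm and grips with 20 to 120 N. Pads are 22 mm wide; open, the fingers measure 114 mm over their backs; the gripper's body (76 mm by 85 mm) begins 54 mm behind the grasp point. The pads swing forward as they close: fully open they stand 13 mm farther back than shut.
Start: joints at [-1.184, 0.052, 1.401, -0, 1.689, -0.07], TCP at [231.593, -471.18, 231.323] pointing down, gripper open.
Joint ranges: [-2.9, 2.9], [-0.91, 2.17], [0.12, 2.37], [-1.06, 4.2], [0.26, 2.73], [-2.93, 2.93]. Speed limits (rad/s): [2.57, 2.57, 3.01, 3.14, 3.14, 3.14].

INTERFACE

Orientations are given as a unit quaternion [x, y, z, w].
In Python, from station import r, eyes, hand_in, boxes_of, regions_of, tip_of gives the robot as it stands.
- The arm moves only by the shell command python3 -m handwheel 'ROWS' [FORCE]. ROWS is JSON, a list of rows, each an object with "dp": the shift along the tool's x, y, z in m, a list of three; "rotation": the turn, a rotation vector about the tool's x, y, z in degrees, a list of three; "gripper": the opening, from -1 (shut) to 1 (fully open), so that 0 is half open. In form: [{"dp": [dx, dy, dz], "rotation": [wx, wy, wz], "gripper": gripper}, ...]. A call has 1 to 12 rows; each row shifts and turns the commanded pose from where the row before left it, along the tool's axes as they then stand; what a row does not reach is not made up. A row lasts 1/12 s, in which the tool goes at most 41.7 mm and 7.16 degrees, less where a joint would pass 70% of its speed; a pose out of reach is approached as far as the arm can. A call with a gripper value outside its range is refused whole. The fingers move at their own pace and stop on an object; FORCE is the grip in N (left out, the last holds). Time passes only in rows, so rows that do not move let the fingers close. It gives the time, the measured TCP pose, the force and the opening at its end, in the units of the state.
- r.get_state(): the state, without advancing time (a new reading comes with each control period).
- eyes.read_camera(name): name is "scene" or "side" or "wrist"; returns (picture, depth): 400x640x3 uint8, red, green, blue; 400x640 float32, mm along the optical axis (not along the pixel's ray), 0 where there is no reading.
- eyes.get_calibration(name): a dict with "fx", "fy", "cx", "cy" (pixels), "dist" ([k1, k2, p1, p2, k3] as OpenCV has them; the pictures are not rectified), "extrinsics" (4x4, takes a point from camera to world coordinates); the wrist camera has in their place "tool_from_camera" (4x4, takes a point from camera to tool coordinates, whose origin is the TCP and whose axes are the tool frame's). Camera axes: x right, y up, looking along -z (the intrinsics and any distortion apply to the point x, -y, -z); pixel columns grow to the right and rows downward; lengths in mm; the calibration is good to about 2 mm. A picture is of the moment at which its call begins: read the wrist's pose just before it. get_calibration takes no time and is no camera call.
- hand_in(): hands the job in, once; it reports no verdict.
Trained networks look in the newest picture that a camera, given by its name, has taken for a name from the list of things; names that differ only in an ending like _2 or _b are one class to them, and where a whole thing is asked for, a point or a joint stands for the part that bears it (a point fixed in the world has none). Each returns a list of dicts, best first, with "p" (0 to 1); they miss things now and then, are a little off and sometimes report something else, mostly with a low value. They report only what shows in the picture. A call takes as long as a camera call. They do not tell look-alikes from the thing itself.
- boxes_of(query, camera): "pixel" ([column, row] in pixels, amid what is visible of it).
- regions_of(query, camera): "mask" (400x640 bool, what is visible of it) and "pixel" ([column, row] in pixels, amid what is visible of it).
- tip_of(query, camera): "pixel" ([column, row] in pixels: a listed point, or the origin of a listed thing).
The state is a dict: "time_s": time; "joint_positions": joint angles; "joint_vel": joint speeds; "effort": joint torques, N m; "eef_pos": TCP position; "eef_rot": TCP orientation; "wrist_force": force on the tool from outside, world axes, zero at the start; "moment": the same for the moment, N m; "grip_width": finger opening in mm.
Only numpy, scipy, OpenCV 4.12 (cv2) and the standard library are available. Lean on these libraries where they do the work, as an engineer would, in place of code of your own. Each camera call takes 0.05 s, during which the arm holds its last target. There are 200 camera calls.

TASK

Pack up the stall's kit: lift the kit box's yellow tray and swing it fully open, put the stapler, radio, marker case, power bank and staple box (as many as are on the table) into the compartment underneath, then lower the tray until it is fully down. Then pull the red-handled lock pin out of its holder and thread it down through the tray's ear and both of the box's ears until its collar rests on the tray's ear. Leave the water bottle, paper cup, tape and calculator standing where they are.

Things in the scene. Friction and masses are not known exactly. Their poses are not given: they have to be found in the camera images.
- kitbox: Kit box, fixed: black open bin 336 (its x) x 170 (its y) mm, 75 high, walls 6 mm, padded floor 16 mm up, a yellow tray on top. Origin at the centre of its underside, z up; yaw within 12 deg. On its -y face at x -50, y -107 mm two steel ears (40 x 44 x 8 mm, tops 75 and 35 mm above the table), each with an upright 18 mm hole, one above the other under the tray's own ear.
- compartment (a point): Centre of the bin's grey padded inner floor, 16 mm above the table; the clear space under the shut tray is 324 mm (box x) by 158 mm (box y) by 60 mm high. The kit goes here, on the floor.
- tray_link (a joint): Angle q of the links carrying the tray, rad: 0 = down on the bin, 1.92 = open, beside the bin on box +y. The tray never tilts: each point moves, in the box frame, by 110 mm x (cos(a) - cos(150 deg)) along +y and 110 mm x (sin(a) - sin(150 deg)) along z, a = 150 deg - q. Let go of, it sinks gently to the nearer end (shut if q < 1) and stays there. Takes under 8 N.
- tray_grip (a point): Middle of the free part of the tray's black grip tab: upright, 80 mm along box x, 12 mm thick along box y, rising 34 mm above the tray's rim; the point is 13 mm below its top, 135 mm above the table when shut. Yellow tray: 336 x 170 x 36 mm, underside 78, rim 114 mm above the table when shut.
- tray_hole (a point): Centre of the 18 mm hole in the tray's own ear (40 x 44 x 8 mm), at the level of the ear's top, 113 mm above the table when shut; at q = 0 it stands right above the box's two holes. Axes as the box's.
- low_hole (a point): Centre of the 18 mm hole in the lower box ear, at the level of that ear's top, 35 mm above the table; axes as the box's.
- holder: Pin holder, fixed: grey foot 80 x 60 x 8 mm with an upright blue square tube, 32 mm outside, 16 mm bore, rim 85 mm above the table, bore floor 14 mm above the table. Origin at the centre of its underside.
- pin: Lock pin, at first standing in the holder's tube: steel shaft 12 mm thick, 95 mm long, its tip tapering to 5 mm over 12 mm; a collar 28 mm across, 5 mm thick; above it a round red handle 20 mm thick, 55 mm long (155 mm in all). 90 g. Origin at the tip, z from tip to handle. When home the collar rests on the tray's ear and the tip is 18 mm above the table.
- pin_tip (a point): Tip of the pin's shaft.
- pin_handle (a point): Middle of the pin's red handle, 127.5 mm above the tip.
- stapler: Red and black stapler, 104 x 34 mm, 38 mm high (red top 30 mm wide). Loose; origin at the centre of its underside, x along its length, z up. Among the things to pack; may be absent.
- radio: Dark grey two-way radio lying on its back, 104 x 36 mm, 34 mm high. Loose; origin at the centre of its underside, x along its length, z up. Among the things to pack; may be absent.
- markers: White marker case with three coloured markers in its top, 102 x 36 mm, 24 mm high (markers to 28 mm). Loose; origin at the centre of its underside, x along its length, z up. Among the things to pack; may be absent.
- powerbank: Blue power bank, 104 x 36 mm, 26 mm high. Loose; origin at the centre of its underside, x along its length, z up. Among the things to pack; may be absent.
- staplebox: Cardboard box of staples with a green band, 100 x 36 mm, 30 mm high. Loose; origin at the centre of its underside, x along its length, z up. Among the things to pack; may be absent.
- water_a: Bystander, to be left alone: water bottle, green wrapper, 64 mm across, 190 mm tall. Origin at the centre of its underside.
- papercup: Bystander, to be left alone: paper cup, 68 mm across, 75 mm tall. Origin at the centre of its underside.
- tape: Bystander, to be left alone: roll of amber tape lying flat, 80 mm across, 24 mm high. Origin at the centre of its underside.
- calculator: Bystander, to be left alone: grey desk calculator lying flat, 120 x 75 x 16 mm. Origin at the centre of its underside.
Mind the look-alikes: they are no part of the job. Leave any purple look-alike of the radio alone.

How it is judged:
By the outcome, as a careful person would: the job done as asked, in the order asked, and still so for the second after the job is handed in, with the robot touching nothing.
Of stapler, radio, markers, powerbank, staplebox only 3 to 4 are there at a start; the rules pass over those that are not, and their reading is None.
At some moment in a run one of stapler, radio, markers, powerbank, staplebox may be knocked a few centimetres aside while the robot is not near it.
It also fails if it takes over 210 s, if anything falls off the work surface, if the arm or the gripper's body presses on something with over 40 N, if the wrist force passes 120 N, or if a joint passes its speed limit or range.

## Working session

There is one attempt and no reset: what is moved stays moved. The work goes in short steps, Python scripts to look and compute and a shell command to move; the robot and the scene stay as the last step left them, time stands still between calls to the robot, and variables do not carry over. Pictures are saved under pics/ and viewed, about 12 in all and at most 16, crops included, and the job is handed in when it is done.

```bash
ls; mkdir -p pics; cat > h.py <<'E'
import numpy as np, cv2
from scipy.spatial.transform import Rotation as R
from station import r, eyes, hand_in, boxes_of, regions_of, tip_of
def cam(n):
    c=eyes.get_calibration(n)
    if 'extrinsics' in c: T=np.array(c['extrinsics'])
    else:
        s=r.get_state(); W=np.eye(4); W[:3,:3]=R.from_quat(s['eef_rot']).as_matrix(); W[:3,3]=s['eef_pos']
        T=W@np.array(c['tool_from_camera'])
    K=np.array([[c['fx'],0,c['cx']],[0,c['fy'],c['cy']],[0,0,1]]); return K,np.array(c['dist'],float),T
def ray(n,px,C=None):
    K,d,T=C or cam(n)
    u=cv2.undistortPoints(np.array(px,float).reshape(-1,1,2),K,d)[:,0]
    v=np.c_[u[:,0],-u[:,1],-np.ones(len(u))]
    return T[:3,3],v@T[:3,:3].T
def atz(n,px,z,C=None):
    o,v=ray(n,px,C); return o+v*((z-o[2])/v[:,2])[:,None]
def atd(n,px,dep,C=None):
    o,v=ray(n,px,C); p=np.round(np.array(px).reshape(-1,2)).astype(int)
    return o+v*dep[p[:,1],p[:,0]][:,None]
def cloud(n,dep,mask,C=None):
    ys,xs=np.nonzero(mask&(dep>0)); return atd(n,np.c_[xs,ys],dep,C)
def proj(n,P,C=None):
    K,d,T=C or cam(n); q=(np.atleast_2d(P)-T[:3,3])@T[:3,:3]
    return cv2.projectPoints(np.c_[q[:,0],-q[:,1],-q[:,2]],np.zeros(3),np.zeros(3),K,d)[0][:,0]
def save(n,im): cv2.imwrite('pics/'+n+'.png',im[:,:,::-1])
E
python3 - <<'E'
from h import *
for n in ['scene','side','wrist']:
    im,d=eyes.read_camera(n); np.savez('pics/'+n,im=im,d=d)
    save(n+'0',im)
    print(n,cam(n)[2].round(2).tolist())
print(r.get_state())
E
```

```text
pics
scene [[0.4, -0.52, 0.75, 1369.02], [0.92, 0.24, -0.31, -494.3], [-0.02, 0.82, 0.58, 757.51], [0.0, 0.0, 0.0, 1.0]]
side [[-0.9, 0.3, -0.31, 191.27], [-0.43, -0.62, 0.65, 580.34], [0.01, 0.72, 0.69, 864.22], [0.0, 0.0, 0.0, 1.0]]
wrist [[0.44, 0.87, 0.24, 292.12], [-0.9, 0.43, 0.12, -441.98], [-0.0, -0.27, 0.96, 373.4], [0.0, 0.0, 0.0, 1.0]]
{'time_s': 0.15, 'joint_positions': array([-1.18429914e+00,  5.27076544e-02,  1.40146198e+00, -3.62378017e-05,
        1.68858181e+00, -7.03150179e-02]), 'joint_vel': array([-0.00091194, -0.00282782, -0.00496812, -0.00077315, -0.00050775,
        0.00054977]), 'effort': array([ 1.02121288e-03, -3.81950247e+01, -3.60422194e+01, -4.68589485e-05,
        4.67108621e-03,  2.41962866e-06]), 'eef_pos': array([ 231.49595326, -470.96831424,  230.67264327]), 'eef_rot': array([-0.68866534, -0.16050797,  0.68881947, -0.1597028 ]), 'wrist_force': array([ 0.15317045, -0.04240274,  0.15702908]), 'moment': array([-0.02378945, -0.01690811, -0.00575788]), 'grip_width': 85.2465475798265}
```

View pics/scene0.png

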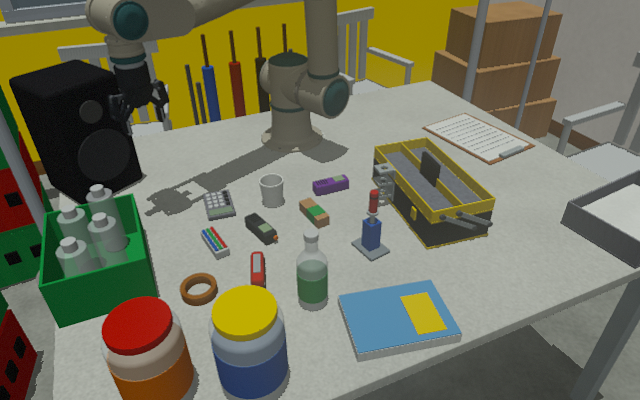

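View pics/side0.png

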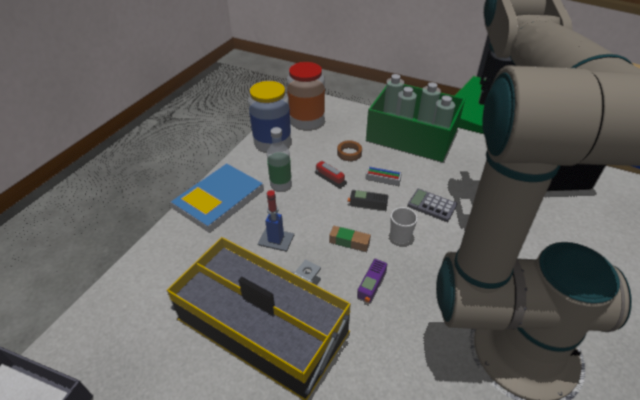

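Present: stapler (scene 258,268), dark radio (262,229), markers (214,242), staple box (314,213); no power bank. Possible confusions: the purple radio (331,185) with the radio, and the calculator (219,205) with the marker case. The holder and pin are at (372,230). The box is at (435,190), with its ears at (384,180).

```bash
cat > meas.py <<'E'
from h import *
H=dict(stapler=38,radio=34,markers=28,powerbank=26,staplebox=30)
def rect(P,top):
    Q=P[(P[:,2]>top-9)&(P[:,2]<top+8)]
    if len(Q)<8: return None
    (c,s,a)=cv2.minAreaRect(Q[:,:2].astype(np.float32))
    if s[0]<s[1]: a+=90; s=s[::-1]
    return np.round([*c,*s,(a+90)%180-90,len(Q),np.median(Q[:,2])],1).tolist()
E
python3 - <<'E'
from meas import *
for n in ['scene','side']:
    im,d=eyes.read_camera(n)
    for k in H:
        for g in regions_of(k,n)[:2]:
            if g['p']<.25: continue
            P=cloud(n,d,g['mask']); col=np.median(im[g['mask']],0)
            print(n,k,round(g['p'],2),np.round(g['pixel']),col,rect(P,H[k]))
    for k,z in dict(holder=0,pin_handle=146,tray_grip=135,tray_hole=113,water_a=0,papercup=0,kitbox=0).items():
        for g in tip_of(k,n)[:1]: print(n,k,round(g['p'],2),np.round(g['pixel']),atz(n,g['pixel'],z).round(1))
    # tray rim fit
    g=regions_of('kitbox',n)[0]; P=cloud(n,d,g['mask']); print('rim',rect(P,114), np.percentile(P[:,2],[5,50,95]))
E
```

```text
scene stapler 0.97 [256. 268.] [143.  60.  48.] [607.7, -320.6, 96.8, 29.6, -17.0, 403.0, 37.9]
scene stapler 0.74 [430. 192.] [103.  96.  50.] [559.5, 117.5, 380.6, 149.6, 20.2, 653.0, 36.6]
scene radio 0.81 [262. 228.] [60. 62. 58.] [463.0, -267.1, 105.9, 36.4, 15.0, 404.0, 34.5]
scene radio 0.56 [330. 187.] [81. 64. 95.] [356.0, -20.0, 101.7, 42.3, 85.7, 314.0, 33.9]
scene markers 0.66 [214. 240.] [105.5 113.  106. ] [463.3, -385.4, 102.8, 36.8, 9.7, 420.0, 26.8]
scene staplebox 0.92 [312. 210.] [ 97.5 124.   77. ] [454.4, -114.7, 102.8, 38.8, 7.3, 386.0, 30.5]
scene staplebox 0.69 [374. 209.] [103.   57.5  52. ] None
scene holder 0.77 [368. 245.] [[615.9 -36.9   0. ]]
scene pin_handle 0.52 [372. 203.] [[637.1 -46.7 146. ]]
scene tray_grip 0.65 [432. 164.] [[538.2 186.2 135. ]]
scene tray_hole 0.86 [383. 167.] [[466.3  85.7 113. ]]
scene water_a 0.98 [315. 300.] [[ 728.6 -229.2    0. ]]
scene papercup 0.61 [274. 205.] [[ 356.6 -191.6    0. ]]
scene kitbox 0.95 [423. 207.] [[538.5 178.1   0. ]]
rim [528.6, 165.4, 343.8, 216.5, -5.4, 1380.0, 111.0] [ 10.41300777  83.8541564  114.402
[... 328 characters left out ...]
, -380.4, 100.9, 38.1, 9.3, 307.0, 26.3]
side powerbank 0.26 [267. 310.] [85. 84. 82.] [502.1, 260.8, 374.7, 151.6, 20.8, 503.0, 25.1]
side staplebox 0.95 [349. 239.] [ 78. 101.  62.] [452.3, -112.0, 99.8, 40.4, 7.9, 514.0, 29.9]
side holder 0.89 [275. 242.] [[626.1 -30.5   0. ]]
side pin_handle 0.54 [271. 201.] [[624.1 -31.2 146. ]]
side tray_grip 0.69 [256. 288.] [[529.6 185.5 135. ]]
side tray_hole 0.73 [308. 272.] [[463.8  91.6 113. ]]
side water_a 0.79 [279. 183.] [[ 729.3 -230.3    0. ]]
side papercup 0.75 [404. 232.] [[ 334.9 -206.8   -0. ]]
side kitbox 0.78 [262. 326.] [[528.6 191.1   0. ]]
rim [522.9, 167.9, 346.3, 216.6, -5.7, 2298.0, 111.9] [ 19.43321232  83.59771865 114.09401028]
```

```bash
cat > go.py <<'E'
# go.py x y z [yaw of tool y, deg]: needed tool-frame shift/turn from the present pose (tool down)
import sys; from h import *
s=r.get_state(); M=R.from_quat(s['eef_rot']).as_matrix(); p=s['eef_pos']
yaw=np.degrees(np.arctan2(M[1,1],M[0,1]))
print('t',round(s['time_s'],1),'p',p.round(1),'tilt',np.degrees(np.arccos(-M[2,0])).round(2),'tool y yaw',yaw.round(1),'z yaw',np.degrees(np.arctan2(M[1,2],M[0,2])).round(1),'j',s['joint_positions'].round(2),'w',s['grip_width'].round(1),'F',s['wrist_force'].round(1))
if len(sys.argv)>3:
    a=[float(v) for v in sys.argv[1:]]
    D=R.identity()
    if len(a)>3:
        dy=(a[3]-yaw+90)%180-90; print('turn about tool x:',round(-dy,1)); D=R.from_euler('z',dy,degrees=True)
    d=np.array(a[:3])-p
    print('dp before turning',(M.T@d).round(1),' dp after turning',((D.as_matrix()@M).T@d).round(1), 'align tilt rotvec',np.degrees(R.from_matrix(M.T@R.align_vectors([[0,0,-1]],[M[:,0]])[0].as_matrix()@M).as_rotvec()).round(2))
E
python3 go.py 531 187 230 84.5
```

```text
Traceback (most recent call last):
  File "go.py", line 5, in <module>
    print('t',round(s['time_s'],1),'p',p.round(1),'tilt',np.degrees(np.arccos(-M[2,0])).round(2),'tool y yaw',yaw.round(1),'z yaw',np.degrees(np.arctan2(M[1,2],M[0,2])).round(1),'j',s['joint_positions'].round(2),'w',s['grip_width'].round(1),'F',s['wrist_force'].round(1))
                                                                                                                                                                                                                        ^^^^^^^^^^^^^^^^^^^^^
AttributeError: 'float' object has no attribute 'round'
```

```bash
sed -i "s/s\['grip_width'\].round(1)/round(s['grip_width'],1)/" go.py; python3 go.py 531 187 230 84.5
```

```text
t 1.6 p [ 231.6 -471.2  231.3] tilt 0.0 tool y yaw -63.8 z yaw -153.8 j [-1.18  0.05  1.4   0.    1.69 -0.07] w 85.1 F [ 0.5 -0.5 -0.6]
turn about tool x: 31.7
dp before turning [   1.3 -458.6 -559. ]  dp after turning [   1.3 -683.8 -234.9] align tilt rotvec [-0. -0. -0.]
```

```bash
T='python3 -m handwheel'
python3 -m handwheel '[{"dp":[0,0,0],"rotation":[6.34,0,0],"gripper":1},{"dp":[0,0,0],"rotation":[6.34,0,0],"gripper":1},{"dp":[0,0,0],"rotation":[6.34,0,0],"gripper":1},{"dp":[0,0,0],"rotation":[6.34,0,0],"gripper":1},{"dp":[-0.02,0,0],"rotation":[6.34,0,0],"gripper":1}]' | tail -3
python3 -m handwheel '[{"dp":[0,-0.034,-0.0117],"rotation":[0,0,0],"gripper":1},{"dp":[0,-0.034,-0.0117],"rotation":[0,0,0],"gripper":1},{"dp":[0,-0.034,-0.0117],"rotation":[0,0,0],"gripper":1},{"dp":[0,-0.034,-0.0117],"rotation":[0,0,0],"gripper":1},{"dp":[0,-0.034,-0.0117],"rotation":[0,0,0],"gripper":1},{"dp":[0,-0.034,-0.0117],"rotation":[0,0,0],"gripper":1},{"dp":[0,-0.034,-0.0117],"rotation":[0,0,0],"gripper":1},{"dp":[0,-0.034,-0.0117],"rotation":[0,0,0],"gripper":1},{"dp":[0,-0.034,-0.0117],"rotation":[0,0,0],"gripper":1},{"dp":[0,-0.034,-0.0117],"rotation":[0,0,0],"gripper":1}]' | tail -3
python3 -m handwheel '[{"dp":[0,-0.034,-0.0117],"rotation":[0,0,0],"gripper":1},{"dp":[0,-0.034,-0.0117],"rotation":[0,0,0],"gripper":1},{"dp":[0,-0.034,-0.0117],"rotation":[0,0,0],"gripper":1},{"dp":[0,-0.034,-0.0117],"rotation":[0,0,0],"gripper":1},{"dp":[0,-0.034,-0.0117],"rotation":[0,0,0],"gripper":1},{"dp":[0,-0.034,-0.0117],"rotation":[0,0,0],"gripper":1},{"dp":[0,-0.034,-0.0117],"rotation":[0,0,0],"gripper":1},{"dp":[0,0,0],"rotation":[0,0,0],"gripper":1},{"dp":[0,0,0],"rotation":[0,0,0],"gripper":1}]' | tail -3
python3 go.py 531 187 230 84.5
python3 - <<'E'
from h import *
im,d=eyes.read_camera('wrist'); save('w1',im); np.savez('pics/w1',im=im,d=d)
for k,z in dict(tray_grip=135,tray_hole=113,pin_handle=141.5).items():
    for g in tip_of(k,'wrist')[:1]: print(k,round(g['p'],2),np.round(g['pixel']),atz('wrist',g['pixel'],z).round(1),atd('wrist',g['pixel'],d).round(1))
for g in regions_of('kitbox','wrist')[:1]:
    P=cloud('wrist',d,g['mask']); Q=P[(P[:,2]>106)&(P[:,2]<122)]; print(len(Q),cv2.minAreaRect(Q[:,:2].astype(np.float32)))
    Q=P[(P[:,2]>126)]; print(len(Q),cv2.minAreaRect(Q[:,:2].astype(np.float32)),Q[:,2].max())
E
```

```text
eef_rot: [-0.705, 0.034, 0.707, 0.038]
wrist_force: [0.4, 1.1, 0.6]
grip_width: 85.4
eef_rot: [0.707, -0.034, -0.706, -0.034]
wrist_force: [0.4, -0.8, 0.1]
grip_width: 85.6
eef_rot: [-0.706, 0.033, 0.707, 0.033]
wrist_force: [-0.1, 0.1, -0.1]
grip_width: 85.3
t 3.5 p [485.3  86.3 250.7] tilt 0.07 tool y yaw -95.4 z yaw 174.6 j [ 0.1  -0.04  1.46 -0.    1.73  1.77] w 85.3 F [-0.1  0.1 -0.1]
turn about tool x: 0.1
dp before turning [  20.6 -104.6  -36.1]  dp after turning [  20.6 -104.7  -35.8] align tilt rotvec [ 0.    0.07 -0.03]
tray_grip 0.77 [191. 150.] [[528.7 186.4 135. ]] [[529.9 180.9 148.2]]
tray_hole 0.98 [317. 201.] [[467.8  88.  113. ]] [[456.6  89.4  75.6]]
8221 ((502.15692138671875, 166.79855346679688), (214.0991668701172, 282.8436279296875), 83.80785369873047)
2462 ((524.3560180664062, 156.36683654785156), (71.07705688476562, 82.94583129882812), 82.35279083251953) 306.9688969498025
```

View pics/w1.png

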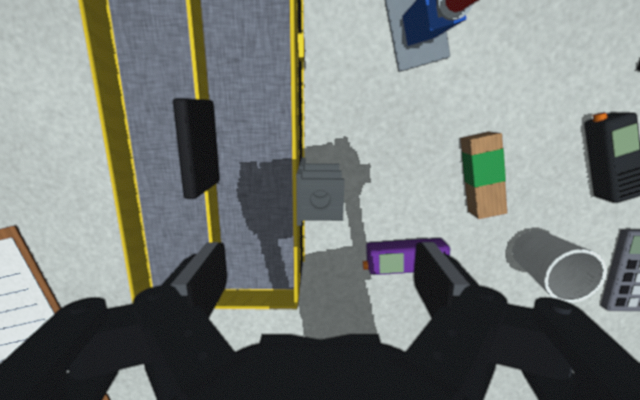

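Wrist view: the tab is at (197,148), the tray ear hole at (320,198), and the pin top right. The box yaw comes out at about -6.2°.

```bash

python3 -m handwheel '[{"dp":[0,-0.026,-0.0083],"rotation":[0.8,0,0],"gripper":1},{"dp":[0,-0.026,-0.0083],"rotation":[0,0,0],"gripper":1},{"dp":[0,-0.026,-0.0083],"rotation":[0,0,0],"gripper":1},{"dp":[0,-0.026,-0.0083],"rotation":[0,0,0],"gripper":1},{"dp":[0.034,0,0],"rotation":[0,0,0],"gripper":1},{"dp":[0.034,0,0],"rotation":[0,0,0],"gripper":1},{"dp":[0,0,0],"rotation":[0,0,0],"gripper":1},{"dp":[0,0,0],"rotation":[0,0,0],"gripper":1}]' | tail -3
python3 go.py 529.2 186.5 119 83.8
python3 - <<'E'
from h import *
im,d=eyes.read_camera('wrist'); np.savez('pics/w2',im=im,d=d)
for g in regions_of('tray_grip','wrist')[:1]:
    P=cloud('wrist',d,g['mask']); Q=P[(P[:,2]>138)&(P[:,2]<155)]; print(g['p'],len(Q),cv2.minAreaRect(Q[:,:2].astype(np.float32)),Q[:,2].max())
E
```

```text
eef_rot: [-0.705, 0.04, 0.707, 0.039]
wrist_force: [0.3, -0.6, 1.1]
grip_width: 85.3
t 4.5 p [528.5 183.8 182.2] tilt 0.23 tool y yaw -96.4 z yaw 173.6 j [ 0.27  0.17  1.37 -0.    1.6   1.95] w 85.3 F [ 0.3 -0.6  1.1]
turn about tool x: -0.2
dp before turning [63.2 -2.9 -0.6]  dp after turning [63.2 -2.9 -0.6] align tilt rotvec [ 0.    0.21 -0.09]
0.6 2453 ((532.185302734375, 189.0578155517578), (12.022281646728516, 79.05906677246094), 84.22392272949219) 153.95822783583736
```

```bash

python3 -m handwheel '[{"dp":[0.02,-0.0045,-0.003],"rotation":[0,0.2,0],"gripper":1},{"dp":[0.022,0,0],"rotation":[-0.4,0,0],"gripper":1},{"dp":[0.02,0,0],"rotation":[0,0,0],"gripper":1},{"dp":[0,0,0],"rotation":[0,0,0],"gripper":1},{"dp":[0,0,0],"rotation":[0,0,0],"gripper":-1},{"dp":[0,0,0],"rotation":[0,0,0],"gripper":-1},{"dp":[0,0,0],"rotation":[0,0,0],"gripper":-1},{"dp":[0,0,0],"rotation":[0,0,0],"gripper":-1},{"dp":[0,0,0],"rotation":[0,0,0],"gripper":-1},{"dp":[0,0,0],"rotation":[0,0,0],"gripper":-1},{"dp":[0,0,0],"rotation":[0,0,0],"gripper":-1},{"dp":[0,0,0],"rotation":[0,0,0],"gripper":-1}]' 50
python3 go.py
python3 - <<'E'
import numpy as np
q=np.linspace(0,1.92,19);a=np.radians(150)-q
y=110*(np.cos(a)-np.cos(np.radians(150)));z=110*(np.sin(a)-.5)
print(np.c_[q,y,z][[0,-1]].round(1)); print(np.c_[-np.diff(z),-np.diff(y)].round(1).tolist())
E
```

```text
time_s: 5.57
eef_pos: [533.2, 188.6, 122.1]
eef_rot: [0.708, -0.037, -0.705, -0.036]
wrist_force: [-1.8, -4.3, 4.5]
grip_width: 11.2
t 5.6 p [533.2 188.6 122.1] tilt 0.25 tool y yaw -95.9 z yaw 174.1 j [ 0.28  0.22  1.43 -0.    1.48  1.95] w 11.2 F [-1.8 -4.3  4.5]
[[  0.    0.   -0. ]
 [  1.9 179.5  15.7]]
[[-9.8, -6.4], [-9.1, -7.4], [-8.3, -8.3], [-7.3, -9.2], [-6.3, -9.9], [-5.2, -10.5], [-4.1, -11.0], [-2.9, -11.4], [-1.6, -11.6], [-0.4, -11.7], [0.9, -11.7], [2.1, -11.5], [3.3, -11.3], [4.5, -10.8], [5.6, -10.3], [6.7, -9.6], [7.7, -8.9], [8.6, -8.0]]
```

Gripped. Each step is [tool x, tool y] since tool y is −box y, so I follow the arc.

```bash

python3 -m handwheel '[{"dp":[-0.0098,-0.0064,0],"rotation":[0,0,0],"gripper":-1},{"dp":[-0.0091,-0.0074,0],"rotation":[0,0,0],"gripper":-1},{"dp":[-0.0083,-0.0083,0],"rotation":[0,0,0],"gripper":-1},{"dp":[-0.0073,-0.0092,0],"rotation":[0,0,0],"gripper":-1},{"dp":[-0.0063,-0.0099,0],"rotation":[0,0,0],"gripper":-1},{"dp":[-0.0052,-0.0105,0],"rotation":[0,0,0],"gripper":-1},{"dp":[-0.0041,-0.011,0],"rotation":[0,0,0],"gripper":-1},{"dp":[-0.0029,-0.0114,0],"rotation":[0,0,0],"gripper":-1},{"dp":[-0.0016,-0.0116,0],"rotation":[0,0,0],"gripper":-1},{"dp":[-0.0004,-0.0117,0],"rotation":[0,0,0],"gripper":-1}]'
python3 -m handwheel '[{"dp":[0.0009,-0.0117,0],"rotation":[0,0,0],"gripper":-1},{"dp":[0.0021,-0.0115,0],"rotation":[0,0,0],"gripper":-1},{"dp":[0.0033,-0.0113,0],"rotation":[0,0,0],"gripper":-1},{"dp":[0.0045,-0.0108,0],"rotation":[0,0,0],"gripper":-1},{"dp":[0.0056,-0.0103,0],"rotation":[0,0,0],"gripper":-1},{"dp":[0.0067,-0.0096,0],"rotation":[0,0,0],"gripper":-1},{"dp":[0.0077,-0.0089,0],"rotation":[0,0,0],"gripper":-1},{"dp":[0.0086,-0.008,0],"rotation":[0,0,0],"gripper":-1},{"dp":[0,0,0],"rotation":[0,0,0],"gripper":-1},{"dp":[0,0,0],"rotation":[0,0,0],"gripper":-1}]'
python3 go.py
```

```text
time_s: 6.4
eef_pos: [543.1, 286.0, 177.1]
eef_rot: [0.708, -0.037, -0.705, -0.037]
wrist_force: [0.4, -4.4, 1.1]
grip_width: 11.0
time_s: 7.23
eef_pos: [551.5, 367.2, 137.7]
eef_rot: [0.707, -0.037, -0.705, -0.036]
wrist_force: [-3.2, -5.5, 10.9]
grip_width: 11.1
t 7.2 p [551.5 367.2 137.7] tilt 0.23 tool y yaw -95.9 z yaw 174.1 j [ 0.53  0.48  1.08 -0.    1.58  2.21] w 11.1 F [-3.2 -5.5 10.9]
```

```bash

python3 -m handwheel '[{"dp":[0,0,0],"rotation":[0,0,0],"gripper":0},{"dp":[0,0,0],"rotation":[0,0,0],"gripper":1},{"dp":[0,0,0],"rotation":[0,0,0],"gripper":1},{"dp":[0,0,0],"rotation":[0,0,0],"gripper":1},{"dp":[0,0,0],"rotation":[0,0,0],"gripper":1},{"dp":[0,0,0],"rotation":[0,0,0],"gripper":1},{"dp":[-0.02,0,0],"rotation":[0,0,0],"gripper":1},{"dp":[-0.03,0,0],"rotation":[0,0,0],"gripper":1},{"dp":[-0.03,0,0],"rotation":[0,0,0],"gripper":1},{"dp":[-0.03,0,0],"rotation":[0,0,0],"gripper":1},{"dp":[0,0,0],"rotation":[0,0,0],"gripper":1}]'
python3 go.py 453.5 -113 200 97.6
python3 - <<'E'
from h import *
im,d=eyes.read_camera('side'); save('s2',im)
E
```

```text
time_s: 8.15
eef_pos: [552.5, 368.4, 255.3]
eef_rot: [0.711, -0.034, -0.701, -0.039]
wrist_force: [0.2, -0.2, 1.6]
grip_width: 85.4
t 8.2 p [552.5 368.4 255.3] tilt 0.86 tool y yaw -95.9 z yaw 174.1 j [ 0.53  0.44  0.9  -0.    1.79  2.21] w 85.4 F [ 0.2 -0.2  1.6]
turn about tool x: -13.5
dp before turning [ 51.1 489.5  49.4]  dp after turning [ 49.8 464.5 162.5] align tilt rotvec [-0.   -0.76  0.41]
```

View pics/s2.png

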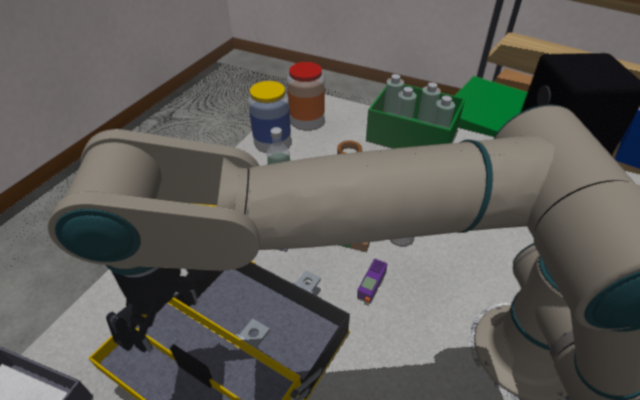

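```bash

python3 -m handwheel '[{"dp":[0,0,0],"rotation":[-6.75,-0.8,0.4],"gripper":1},{"dp":[0,0,0],"rotation":[-6.75,0,0],"gripper":1},{"dp":[0.004,0.0387,0.0135],"rotation":[0,0,0],"gripper":1},{"dp":[0.004,0.0387,0.0135],"rotation":[0,0,0],"gripper":1},{"dp":[0.004,0.0387,0.0135],"rotation":[0,0,0],"gripper":1},{"dp":[0.004,0.0387,0.0135],"rotation":[0,0,0],"gripper":1},{"dp":[0.004,0.0387,0.0135],"rotation":[0,0,0],"gripper":1},{"dp":[0.004,0.0387,0.0135],"rotation":[0,0,0],"gripper":1},{"dp":[0.004,0.0387,0.0135],"rotation":[0,0,0],"gripper":1},{"dp":[0.004,0.0387,0.0135],"rotation":[0,0,0],"gripper":1},{"dp":[0.004,0.0387,0.0135],"rotation":[0,0,0],"gripper":1},{"dp":[0.004,0.0387,0.0135],"rotation":[0,0,0],"gripper":1}]'
python3 -m handwheel '[{"dp":[0.004,0.0387,0.0135],"rotation":[0,0,0],"gripper":1},{"dp":[0,0,0],"rotation":[0,0,0],"gripper":1},{"dp":[0,0,0],"rotation":[0,0,0],"gripper":1},{"dp":[0,0,0],"rotation":[0,0,0],"gripper":1}]'
cat > look.py <<'E'
# look.py thing tcp_z : wrist look at thing, print what is left to go
import sys,subprocess; from meas import *
k=sys.argv[1]; C=cam('wrist'); im,d=eyes.read_camera('wrist'); save('look_'+k+sys.argv[2],im)
p0=r.get_state()['eef_pos']; best=None
for g in regions_of(k,'wrist')[:3]:
    q=rect(cloud('wrist',d,g['mask'],C),H[k]); print(round(g['p'],2),g['pixel'],np.median(im[g['mask']],0),q)
    if q and best is None and abs(q[2]-103)<14 and q[3]<50: best=q
if best: sys.stdout.flush(); subprocess.run(['python3','go.py',str(best[0]),str(best[1]),sys.argv[2],str((best[4]+90))])
E
python3 look.py staplebox 20
```

```text
time_s: 9.2
eef_pos: [466.5, -35.7, 209.1]
eef_rot: [-0.701, -0.045, 0.71, -0.049]
wrist_force: [0.6, -1.0, 0.2]
grip_width: 85.3
time_s: 9.53
eef_pos: [459.3, -74.0, 206.1]
eef_rot: [-0.701, -0.045, 0.71, -0.048]
wrist_force: [0.1, -0.1, -0.4]
grip_width: 85.3
0.98 [354.8, 177.3] [82. 75. 51.] [453.6, -112.7, 99.2, 36.4, 7.1, 3195.0, 30.1]
t 9.6 p [459.7 -73.1 206.6] tilt 0.73 tool y yaw -82.3 z yaw -172.3 j [-0.23 -0.1   1.6  -0.01  1.65  1.2 ] w 85.6 F [-0.4  0.2  0.9]
turn about tool x: 0.6
dp before turning [186.9  37.5   9.1]  dp after turning [186.9  37.6   8.7] align tilt rotvec [-0.    0.68 -0.28]
```

```bash

python3 -m handwheel '[{"dp":[0.02,0.02,0.0045],"rotation":[0.3,0.6,-0.3],"gripper":1},{"dp":[0.03,0.0176,0.0045],"rotation":[0.3,0,0],"gripper":1},{"dp":[0.035,0,0],"rotation":[0,0,0],"gripper":1},{"dp":[0.035,0,0],"rotation":[0,0,0],"gripper":1},{"dp":[0.025,0,0],"rotation":[0,0,0],"gripper":1},{"dp":[0,0,0],"rotation":[0,0,0],"gripper":1},{"dp":[0,0,0],"rotation":[0,0,0],"gripper":1}]'
python3 go.py 453.5 -112.8 6 97.1
```

```text
time_s: 10.22
eef_pos: [454.8, -111.7, 61.5]
eef_rot: [-0.705, -0.044, 0.707, -0.043]
wrist_force: [-0.5, 0.0, 0.4]
grip_width: 85.4
t 10.2 p [ 454.8 -111.7   61.5] tilt 0.2 tool y yaw -82.9 z yaw -172.9 j [-0.32  0.03  1.78 -0.    1.34  1.13] w 85.4 F [-0.5  0.   0.4]
turn about tool x: -0.0
dp before turning [55.5  1.   1.3]  dp after turning [55.5  1.   1.3] align tilt rotvec [-0.    0.19  0.06]
```

Descend, grip, lift and turn the jaws to box x (yaw −5.8).

```bash

python3 -m handwheel '[{"dp":[0.025,0.001,0.001],"rotation":[0,0.2,0],"gripper":1},{"dp":[0.02,0,0],"rotation":[0,0,0],"gripper":1},{"dp":[0.0105,0,0],"rotation":[0,0,0],"gripper":1},{"dp":[0,0,0],"rotation":[0,0,0],"gripper":-1},{"dp":[0,0,0],"rotation":[0,0,0],"gripper":-1},{"dp":[0,0,0],"rotation":[0,0,0],"gripper":-1},{"dp":[0,0,0],"rotation":[0,0,0],"gripper":-1},{"dp":[0,0,0],"rotation":[0,0,0],"gripper":-1},{"dp":[0,0,0],"rotation":[0,0,0],"gripper":-1},{"dp":[0,0,0],"rotation":[0,0,0],"gripper":-1},{"dp":[0,0,0],"rotation":[0,0,0],"gripper":-1}]' 35
python3 -m handwheel '[{"dp":[-0.02,0,0],"rotation":[0,0,0],"gripper":-1},{"dp":[-0.035,0,0],"rotation":[0,0,0],"gripper":-1},{"dp":[-0.035,0,0],"rotation":[0,0,0],"gripper":-1},{"dp":[-0.035,0,0],"rotation":[0,0,0],"gripper":-1},{"dp":[-0.035,0,0],"rotation":[0,0,0],"gripper":-1},{"dp":[-0.02,0,0],"rotation":[0,0,0],"gripper":-1},{"dp":[0,0,0],"rotation":[0,0,0],"gripper":-1}]'
python3 go.py 409 186 130 -5.8
```

```text
time_s: 11.13
eef_pos: [455.6, -114.3, 8.3]
eef_rot: [0.708, 0.043, -0.704, 0.043]
wrist_force: [-0.4, 0.9, 6.8]
grip_width: 35.5
time_s: 11.72
eef_pos: [455.9, -114.8, 192.5]
eef_rot: [0.71, 0.042, -0.702, 0.044]
wrist_force: [0.7, -0.4, -1.0]
grip_width: 34.9
t 11.7 p [ 455.9 -114.8  192.5] tilt 0.71 tool y yaw -83.0 z yaw -173.0 j [-0.33 -0.1   1.63  0.    1.6   1.12] w 34.9 F [ 0.7 -0.4 -1. ]
turn about tool x: -77.2
dp before turning [  61.  -304.5   10.7]  dp after turning [  65.5  -77.3 -293.7] align tilt rotvec [ 0.   -0.66 -0.26]
```

```bash

python3 -m handwheel '[{"dp":[0,0,0],"rotation":[0,-0.66,-0.26],"gripper":-1},{"dp":[0,0,0],"rotation":[-7.02,0,0],"gripper":-1},{"dp":[0,0,0],"rotation":[-7.02,0,0],"gripper":-1},{"dp":[0,0,0],"rotation":[-7.02,0,0],"gripper":-1},{"dp":[0,0,0],"rotation":[-7.02,0,0],"gripper":-1},{"dp":[0,0,0],"rotation":[-7.02,0,0],"gripper":-1},{"dp":[0,0,0],"rotation":[-7.02,0,0],"gripper":-1},{"dp":[0,0,0],"rotation":[-7.02,0,0],"gripper":-1},{"dp":[0,0,0],"rotation":[-7.02,0,0],"gripper":-1},{"dp":[0,0,0],"rotation":[-7.02,0,0],"gripper":-1},{"dp":[0,0,0],"rotation":[-7.02,0,0],"gripper":-1},{"dp":[0,0,0],"rotation":[-7.02,0,0],"gripper":-1}]'
python3 -m handwheel '[{"dp":[0,-0.0086,-0.0327],"rotation":[0,0,0],"gripper":-1},{"dp":[0,-0.0086,-0.0327],"rotation":[0,0,0],"gripper":-1},{"dp":[0,-0.0086,-0.0327],"rotation":[0,0,0],"gripper":-1},{"dp":[0,-0.0086,-0.0327],"rotation":[0,0,0],"gripper":-1},{"dp":[0,-0.0086,-0.0327],"rotation":[0,0,0],"gripper":-1},{"dp":[0,-0.0086,-0.0327],"rotation":[0,0,0],"gripper":-1},{"dp":[0,-0.0086,-0.0327],"rotation":[0,0,0],"gripper":-1},{"dp":[0,-0.0086,-0.0327],"rotation":[0,0,0],"gripper":-1},{"dp":[0,-0.0086,-0.0327],"rotation":[0,0,0],"gripper":-1},{"dp":[0,0,0],"rotation":[0,0,0],"gripper":-1},{"dp":[0,0,0],"rotation":[0,0,0],"gripper":-1}]'
python3 go.py 409 186 25 -5.8
```

```text
time_s: 12.72
eef_pos: [452.9, -113.7, 184.0]
eef_rot: [-0.521, -0.48, 0.526, -0.471]
wrist_force: [0.3, -0.4, -1.9]
grip_width: 35.4
time_s: 13.63
eef_pos: [405.3, 187.5, 185.7]
eef_rot: [-0.521, -0.479, 0.527, -0.471]
wrist_force: [-0.2, 0.0, -1.4]
grip_width: 35.4
t 13.6 p [405.3 187.5 185.7] tilt 0.8 tool y yaw -5.6 z yaw -95.6 j [ 0.35 -0.15  1.68  0.01  1.62  0.45] w 35.4 F [-0.2  0.  -1.4]
turn about tool x: 0.2
dp before turning [160.6   6.    1.2]  dp after turning [160.6   6.    1.2] align tilt rotvec [-0.   -0.01  0.8 ]
```

```bash

python3 -m handwheel '[{"dp":[0,0.004,0.001],"rotation":[0,0,0.8],"gripper":-1},{"dp":[0.035,0,0],"rotation":[0,0,0],"gripper":-1},{"dp":[0.035,0,0],"rotation":[0,0,0],"gripper":-1},{"dp":[0.035,0,0],"rotation":[0,0,0],"gripper":-1},{"dp":[0.03,0,0],"rotation":[0,0,0],"gripper":-1},{"dp":[0.015,0,0],"rotation":[0,0,0],"gripper":-1},{"dp":[0.008,0,0],"rotation":[0,0,0],"gripper":-1},{"dp":[0,0,0],"rotation":[0,0,0],"gripper":-1},{"dp":[0,0,0],"rotation":[0,0,0],"gripper":-1}]'
python3 go.py 409 186 25 -5.8
```

```text
time_s: 14.38
eef_pos: [411.6, 184.3, 29.8]
eef_rot: [0.527, 0.473, -0.524, 0.474]
wrist_force: [-0.3, -0.8, -1.8]
grip_width: 35.1
t 14.4 p [411.6 184.3  29.8] tilt 0.26 tool y yaw -5.9 z yaw -95.9 j [ 0.34  0.02  1.86 -0.    1.26  0.44] w 35.1 F [-0.3 -0.8 -1.8]
turn about tool x: -0.1
dp before turning [ 4.8 -2.8 -1.4]  dp after turning [ 4.8 -2.8 -1.4] align tilt rotvec [-0.   -0.11 -0.24]
```

```bash

python3 -m handwheel '[{"dp":[0.005,0,0],"rotation":[0,0,0],"gripper":-1},{"dp":[0,0,0],"rotation":[0,0,0],"gripper":0.13},{"dp":[0,0,0],"rotation":[0,0,0],"gripper":0.13},{"dp":[0,0,0],"rotation":[0,0,0],"gripper":0.13},{"dp":[0,0,0],"rotation":[0,0,0],"gripper":0.13},{"dp":[-0.015,0,0],"rotation":[0,0,0],"gripper":0.13},{"dp":[-0.03,0,0],"rotation":[0,0,0],"gripper":0.13},{"dp":[-0.035,0,0],"rotation":[0,0,0],"gripper":0.13},{"dp":[-0.035,0,0],"rotation":[0,0,0],"gripper":1},{"dp":[-0.035,0,0],"rotation":[0,0,0],"gripper":1},{"dp":[-0.03,0,0],"rotation":[0,0,0],"gripper":1},{"dp":[0,0,0],"rotation":[0,0,0],"gripper":1}]'
python3 go.py 461 -235 210 105
python3 - <<'E'
from h import *
im,d=eyes.read_camera('scene'); save('s3',cv2.resize(im[80:320,180:500],None,fx=2,fy=2))
E
```

```text
time_s: 15.38
eef_pos: [413.1, 185.5, 212.4]
eef_rot: [0.531, 0.471, -0.519, 0.476]
wrist_force: [0.8, 0.5, 1.2]
grip_width: 85.1
t 15.4 p [413.1 185.5 212.4] tilt 1.0 tool y yaw -5.9 z yaw -95.9 j [ 0.34 -0.16  1.65  0.    1.64  0.44] w 85.1 F [0.8 0.5 1.2]
turn about tool x: 69.1
dp before turning [  0.7  90.6 413.4]  dp after turning [  8.5 418.5  62.6] align tilt rotvec [ 0.   -0.43 -0.9 ]
```

View pics/s3.png

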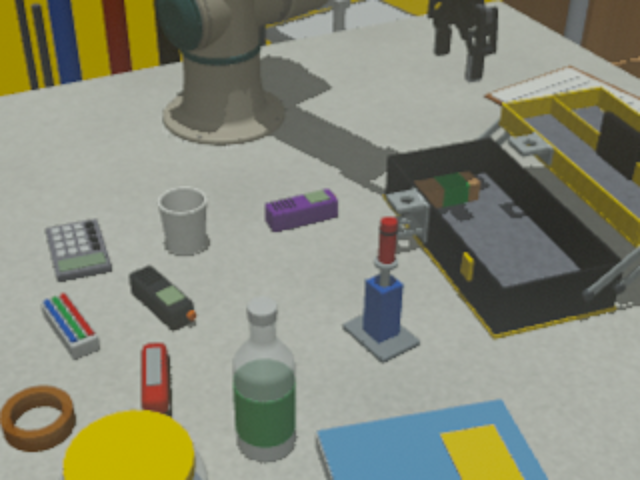

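```bash

python3 -m handwheel '[{"dp":[0,0,0],"rotation":[0,-0.43,-0.9],"gripper":1},{"dp":[0,0.0082,0.0376],"rotation":[0,0,0],"gripper":1},{"dp":[0,0.0082,0.0376],"rotation":[0,0,0],"gripper":1},{"dp":[0,0.0082,0.0376],"rotation":[0,0,0],"gripper":1},{"dp":[0,0.0082,0.0376],"rotation":[0,0,0],"gripper":1},{"dp":[0,0.0082,0.0376],"rotation":[0,0,0],"gripper":1},{"dp":[0,0.0082,0.0376],"rotation":[0,0,0],"gripper":1},{"dp":[0,0.0082,0.0376],"rotation":[0,0,0],"gripper":1},{"dp":[0,0.0082,0.0376],"rotation":[0,0,0],"gripper":1},{"dp":[0,0.0082,0.0376],"rotation":[0,0,0],"gripper":1},{"dp":[0,0.0082,0.0376],"rotation":[0,0,0],"gripper":1},{"dp":[0,0.0082,0.0376],"rotation":[0,0,0],"gripper":1}]'
python3 -m handwheel '[{"dp":[0,0,0],"rotation":[6.9,0,0],"gripper":1},{"dp":[0,0,0],"rotation":[6.9,0,0],"gripper":1},{"dp":[0,0,0],"rotation":[6.9,0,0],"gripper":1},{"dp":[0,0,0],"rotation":[6.9,0,0],"gripper":1},{"dp":[0,0,0],"rotation":[6.9,0,0],"gripper":1},{"dp":[0,0,0],"rotation":[6.9,0,0],"gripper":1},{"dp":[0,0,0],"rotation":[6.9,0,0],"gripper":1},{"dp":[0,0,0],"rotation":[6.9,0,0],"gripper":1},{"dp":[0,0,0],"rotation":[6.9,0,0],"gripper":1},{"dp":[0,0,0],"rotation":[6.9,0,0],"gripper":1},{"dp":[0,0,0],"rotation":[0,0,0],"gripper":1},{"dp":[0,0,0],"rotation":[0,0,0],"gripper":1}]'
python3 look.py radio 7
```

```text
time_s: 16.43
eef_pos: [457.4, -237.4, 203.8]
eef_rot: [-0.52, -0.477, 0.529, -0.471]
wrist_force: [1.1, 0.0, 0.4]
grip_width: 85.4
time_s: 17.43
eef_pos: [457.8, -235.4, 204.4]
eef_rot: [-0.695, -0.094, 0.706, -0.095]
wrist_force: [-0.8, -0.3, 0.8]
grip_width: 85.7
0.69 [344.9, 171.3] [32. 35. 34.] [461.3, -264.3, 102.2, 36.0, 14.5, 3322.0, 34.1]
0.69 [443.4, 48.6] [131.  36.  35.] [603.8, -318.0, 95.2, 29.6, -17.4, 3545.0, 38.0]
0.62 [102.3, 208.0] [ 83.  45. 109.] [355.1, -18.5, 103.2, 35.7, 88.6, 3371.0, 33.8]
t 17.5 p [ 458.  -235.4  205. ] tilt 0.8 tool y yaw -74.6 z yaw -164.6 j [-0.54  0.04  1.46 -0.01  1.65  0.76] w 85.6 F [0.2 0.9 0.2]
turn about tool x: 0.9
dp before turning [198.1  28.8   1.7]  dp after turning [198.1  28.9   1.3] align tilt rotvec [-0.    0.8   0.04]
```

View pics/look_radio7.png

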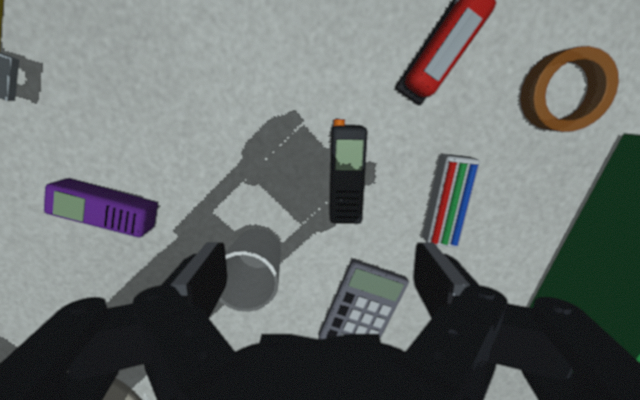

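The picture shows the dark radio at (347,172), the purple one at (100,207), and the stapler and markers top right. The dark one is the right choice.

```bash

python3 -m handwheel '[{"dp":[0,0.02,0.004],"rotation":[0.9,0.8,0],"gripper":1},{"dp":[0.035,0.0088,0],"rotation":[0,0,0],"gripper":1},{"dp":[0.035,0,0],"rotation":[0,0,0],"gripper":1},{"dp":[0.035,0,0],"rotation":[0,0,0],"gripper":1},{"dp":[0.035,0,0],"rotation":[0,0,0],"gripper":1},{"dp":[0.025,0,0],"rotation":[0,0,0],"gripper":1},{"dp":[0.015,0,0],"rotation":[0,0,0],"gripper":1},{"dp":[0,0,0],"rotation":[0,0,0],"gripper":1},{"dp":[0,0,0],"rotation":[0,0,0],"gripper":1}]'
python3 go.py 461.3 -264.3 8 104.5
```

```text
time_s: 18.28
eef_pos: [461.7, -264.2, 25.6]
eef_rot: [-0.702, -0.089, 0.702, -0.088]
wrist_force: [0.6, -1.0, 0.6]
grip_width: 85.2
t 18.3 p [ 461.7 -264.2   25.6] tilt 0.03 tool y yaw -75.6 z yaw -165.6 j [-0.59  0.24  1.61  0.    1.28  0.73] w 85.2 F [ 0.6 -1.   0.6]
turn about tool x: -0.1
dp before turning [17.6 -0.   0.4]  dp after turning [17.6 -0.   0.4] align tilt rotvec [ 0.   -0.    0.03]
```

```bash

python3 -m handwheel '[{"dp":[0.0175,0,0],"rotation":[0,0,0],"gripper":1},{"dp":[0,0,0],"rotation":[0,0,0],"gripper":-1},{"dp":[0,0,0],"rotation":[0,0,0],"gripper":-1},{"dp":[0,0,0],"rotation":[0,0,0],"gripper":-1},{"dp":[0,0,0],"rotation":[0,0,0],"gripper":-1},{"dp":[0,0,0],"rotation":[0,0,0],"gripper":-1},{"dp":[0,0,0],"rotation":[0,0,0],"gripper":-1},{"dp":[0,0,0],"rotation":[0,0,0],"gripper":-1},{"dp":[0,0,0],"rotation":[0,0,0],"gripper":-1}]' 35
python3 -m handwheel '[{"dp":[-0.02,0,0],"rotation":[0,0,0],"gripper":-1},{"dp":[-0.035,0,0],"rotation":[0,0,0],"gripper":-1},{"dp":[-0.035,0,0],"rotation":[0,0,0],"gripper":-1},{"dp":[-0.035,0,0],"rotation":[0,0,0],"gripper":-1},{"dp":[-0.035,0,0],"rotation":[0,0,0],"gripper":-1},{"dp":[-0.02,0,0],"rotation":[0,0,0],"gripper":-1},{"dp":[0,0,0],"rotation":[0,0,0],"gripper":-1}]'
python3 -m handwheel '[{"dp":[0,0,0],"rotation":[-7,0,0],"gripper":-1},{"dp":[0,0,0],"rotation":[-7,0,0],"gripper":-1},{"dp":[0,0,0],"rotation":[-7,0,0],"gripper":-1},{"dp":[0,0,0],"rotation":[-7,0,0],"gripper":-1},{"dp":[0,0,0],"rotation":[-7,0,0],"gripper":-1},{"dp":[0,0,0],"rotation":[-7,0,0],"gripper":-1},{"dp":[0,0,0],"rotation":[-7,0,0],"gripper":-1},{"dp":[0,0,0],"rotation":[-7,0,0],"gripper":-1},{"dp":[0,0,0],"rotation":[-7,0,0],"gripper":-1},{"dp":[0,0,0],"rotation":[-7,0,0],"gripper":-1},{"dp":[0,0,0],"rotation":[0,0,0],"gripper":-1}]'
python3 go.py 568.5 170 190 -5.8
```

```text
time_s: 19.03
eef_pos: [463.0, -264.9, 10.2]
eef_rot: [0.703, 0.087, -0.7, 0.089]
wrist_force: [-1.5, 0.9, 6.8]
grip_width: 35.3
time_s: 19.62
eef_pos: [463.6, -265.5, 194.7]
eef_rot: [0.705, 0.085, -0.699, 0.091]
wrist_force: [0.4, -0.3, -0.9]
grip_width: 35.3
time_s: 20.53
eef_pos: [461.4, -264.0, 187.0]
eef_rot: [0.523, 0.476, -0.523, 0.475]
wrist_force: [0.3, -0.7, -1.4]
grip_width: 35.1
t 20.5 p [ 461.4 -264.   187. ] tilt 0.06 tool y yaw -5.5 z yaw -95.5 j [-0.59  0.09  1.45  0.    1.6  -0.49] w 35.1 F [ 0.3 -0.7 -1.4]
turn about tool x: 0.3
dp before turning [  -2.7   65.4 -442.2]  dp after turning [  -2.7   62.7 -442.6] align tilt rotvec [-0.   -0.05  0.04]
```

```bash

python3 -m handwheel '[{"dp":[0,0.0053,-0.0369],"rotation":[0.3,0,0],"gripper":-1},{"dp":[0,0.0053,-0.0369],"rotation":[0,0,0],"gripper":-1},{"dp":[0,0.0053,-0.0369],"rotation":[0,0,0],"gripper":-1},{"dp":[0,0.0053,-0.0369],"rotation":[0,0,0],"gripper":-1},{"dp":[0,0.0053,-0.0369],"rotation":[0,0,0],"gripper":-1},{"dp":[0,0.0053,-0.0369],"rotation":[0,0,0],"gripper":-1},{"dp":[0,0.0053,-0.0369],"rotation":[0,0,0],"gripper":-1},{"dp":[0,0.0053,-0.0369],"rotation":[0,0,0],"gripper":-1},{"dp":[0,0.0053,-0.0369],"rotation":[0,0,0],"gripper":-1},{"dp":[0,0.0053,-0.0369],"rotation":[0,0,0],"gripper":-1},{"dp":[0,0.0053,-0.0369],"rotation":[0,0,0],"gripper":-1},{"dp":[0,0.0053,-0.0369],"rotation":[0,0,0],"gripper":-1}]'
python3 -m handwheel '[{"dp":[0,0,0],"rotation":[0,0,0],"gripper":-1},{"dp":[0,0,0],"rotation":[0,0,0],"gripper":-1},{"dp":[0,0,0],"rotation":[0,0,0],"gripper":-1}]'
python3 go.py 568.5 170 27 -5.8
```

```text
time_s: 21.53
eef_pos: [571.0, 171.2, 187.3]
eef_rot: [-0.526, -0.472, 0.527, -0.472]
wrist_force: [1.3, -0.4, -1.7]
grip_width: 35.5
time_s: 21.78
eef_pos: [570.9, 169.0, 187.4]
eef_rot: [-0.526, -0.472, 0.526, -0.473]
wrist_force: [0.2, -1.0, -2.0]
grip_width: 35.2
t 21.8 p [570.9 169.  187.4] tilt 0.08 tool y yaw -6.1 z yaw -96.1 j [ 0.23  0.27  1.25 -0.    1.63  0.33] w 35.2 F [ 0.2 -1.  -2. ]
turn about tool x: -0.3
dp before turning [160.4  -2.5  -0.9]  dp after turning [160.4  -2.5  -1. ] align tilt rotvec [-0.    0.08  0.01]
```

```bash

python3 -m handwheel '[{"dp":[0.03,-0.0025,-0.001],"rotation":[-0.3,0,0],"gripper":-1},{"dp":[0.035,0,0],"rotation":[0,0,0],"gripper":-1},{"dp":[0.035,0,0],"rotation":[0,0,0],"gripper":-1},{"dp":[0.03,0,0],"rotation":[0,0,0],"gripper":-1},{"dp":[0.018,0,0],"rotation":[0,0,0],"gripper":-1},{"dp":[0.01,0,0],"rotation":[0,0,0],"gripper":-1},{"dp":[0.0025,0,0],"rotation":[0,0,0],"gripper":-1},{"dp":[0,0,0],"rotation":[0,0,0],"gripper":-1}]'
python3 -m handwheel '[{"dp":[0,0,0],"rotation":[0,0,0],"gripper":0.13},{"dp":[0,0,0],"rotation":[0,0,0],"gripper":0.13},{"dp":[0,0,0],"rotation":[0,0,0],"gripper":0.13},{"dp":[0,0,0],"rotation":[0,0,0],"gripper":0.13},{"dp":[-0.015,0,0],"rotation":[0,0,0],"gripper":0.13},{"dp":[-0.03,0,0],"rotation":[0,0,0],"gripper":0.13},{"dp":[-0.035,0,0],"rotation":[0,0,0],"gripper":0.13},{"dp":[-0.035,0,0],"rotation":[0,0,0],"gripper":1},{"dp":[-0.035,0,0],"rotation":[0,0,0],"gripper":1},{"dp":[-0.03,0,0],"rotation":[0,0,0],"gripper":1},{"dp":[0,0,0],"rotation":[0,0,0],"gripper":1}]'
python3 go.py 461 -350 210 99.5
```

```text
time_s: 22.45
eef_pos: [569.5, 169.8, 28.6]
eef_rot: [0.525, 0.473, -0.524, 0.475]
wrist_force: [0.3, 0.4, -0.9]
grip_width: 35.4
time_s: 23.37
eef_pos: [571.3, 171.4, 217.0]
eef_rot: [0.529, 0.472, -0.52, 0.477]
wrist_force: [-0.1, 0.1, 0.8]
grip_width: 85.1
t 23.4 p [571.3 171.4 217. ] tilt 0.85 tool y yaw -5.7 z yaw -95.7 j [ 0.23  0.25  1.21 -0.    1.67  0.33] w 85.1 F [-0.1  0.1  0.8]
turn about tool x: 74.8
dp before turning [  4.  -58.  529.8]  dp after turning [ 13.3 495.8 194.9] align tilt rotvec [ 0.   -0.23 -0.82]
```

```bash

python3 -m handwheel '[{"dp":[0,-0.0041,0.0378],"rotation":[0,-0.23,-0.82],"gripper":1},{"dp":[0,-0.0041,0.0378],"rotation":[0,0,0],"gripper":1},{"dp":[0,-0.0041,0.0378],"rotation":[0,0,0],"gripper":1},{"dp":[0,-0.0041,0.0378],"rotation":[0,0,0],"gripper":1},{"dp":[0,-0.0041,0.0378],"rotation":[0,0,0],"gripper":1},{"dp":[0,-0.0041,0.0378],"rotation":[0,0,0],"gripper":1},{"dp":[0,-0.0041,0.0378],"rotation":[0,0,0],"gripper":1},{"dp":[0,-0.0041,0.0378],"rotation":[0,0,0],"gripper":1},{"dp":[0,-0.0041,0.0378],"rotation":[0,0,0],"gripper":1},{"dp":[0,-0.0041,0.0378],"rotation":[0,0,0],"gripper":1},{"dp":[0,-0.0041,0.0378],"rotation":[0,0,0],"gripper":1},{"dp":[0,-0.0041,0.0378],"rotation":[0,0,0],"gripper":1}]'
python3 -m handwheel '[{"dp":[0,-0.0041,0.0378],"rotation":[6.8,0,0],"gripper":1},{"dp":[0,0,0.035],"rotation":[6.8,0,0],"gripper":1},{"dp":[0,0,0],"rotation":[6.8,0,0],"gripper":1},{"dp":[0,0,0],"rotation":[6.8,0,0],"gripper":1},{"dp":[0,0,0],"rotation":[6.8,0,0],"gripper":1},{"dp":[0,0,0],"rotation":[6.8,0,0],"gripper":1},{"dp":[0,0,0],"rotation":[6.8,0,0],"gripper":1},{"dp":[0,0,0],"rotation":[6.8,0,0],"gripper":1},{"dp":[0,0,0],"rotation":[6.8,0,0],"gripper":1},{"dp":[0,0,0],"rotation":[6.8,0,0],"gripper":1},{"dp":[0,0,0],"rotation":[6.8,0,0],"gripper":1},{"dp":[0,0,0],"rotation":[0,0,0],"gripper":1}]'
python3 -m handwheel '[{"dp":[0,0,0],"rotation":[0,0,0],"gripper":1}]'
python3 look.py markers 6
```

```text
time_s: 24.37
eef_pos: [474.2, -277.5, 210.8]
eef_rot: [-0.52, -0.476, 0.528, -0.472]
wrist_force: [0.7, 0.3, 0.4]
grip_width: 85.7
time_s: 25.37
eef_pos: [459.5, -347.1, 211.0]
eef_rot: [-0.7, -0.056, 0.709, -0.058]
wrist_force: [0.7, 0.1, 0.8]
grip_width: 85.6
time_s: 25.45
eef_pos: [459.5, -347.1, 211.0]
eef_rot: [-0.7, -0.059, 0.709, -0.061]
wrist_force: [0.2, 0.0, -0.2]
grip_width: 85.5
0.8 [355.5, 172.5] [80. 79. 83.] [460.8, -383.8, 102.0, 36.1, 9.1, 3068.0, 26.5]
t 25.6 p [ 459.5 -347.1  211. ] tilt 0.77 tool y yaw -80.3 z yaw -170.3 j [-0.71  0.21  1.27 -0.01  1.67  0.7 ] w 85.1 F [-0.2 -0.   0.4]
turn about tool x: 0.6
dp before turning [205.   36.2   2.1]  dp after turning [205.   36.2   1.7] align tilt rotvec [ 0.    0.77 -0.06]
```

```bash

python3 -m handwheel '[{"dp":[0,0.02,0.0045],"rotation":[0.6,0.8,0],"gripper":1},{"dp":[0.035,0.0164,0],"rotation":[0,0,0],"gripper":1},{"dp":[0.035,0,0],"rotation":[0,0,0],"gripper":1},{"dp":[0.035,0,0],"rotation":[0,0,0],"gripper":1},{"dp":[0.035,0,0],"rotation":[0,0,0],"gripper":1},{"dp":[0.03,0,0],"rotation":[0,0,0],"gripper":1},{"dp":[0.015,0,0],"rotation":[0,0,0],"gripper":1},{"dp":[0.015,0,0],"rotation":[0,0,0],"gripper":1},{"dp":[0.004,0,0],"rotation":[0,0,0],"gripper":1},{"dp":[0,0,0],"rotation":[0,0,0],"gripper":1}]'
python3 -m handwheel '[{"dp":[0,0,0],"rotation":[0,0,0],"gripper":-1},{"dp":[0,0,0],"rotation":[0,0,0],"gripper":-1},{"dp":[0,0,0],"rotation":[0,0,0],"gripper":-1},{"dp":[0,0,0],"rotation":[0,0,0],"gripper":-1},{"dp":[0,0,0],"rotation":[0,0,0],"gripper":-1},{"dp":[0,0,0],"rotation":[0,0,0],"gripper":-1},{"dp":[0,0,0],"rotation":[0,0,0],"gripper":-1},{"dp":[0,0,0],"rotation":[0,0,0],"gripper":-1}]' 35
python3 -m handwheel '[{"dp":[-0.02,0,0],"rotation":[0,0,0],"gripper":-1},{"dp":[-0.035,0,0],"rotation":[0,0,0],"gripper":-1},{"dp":[-0.035,0,0],"rotation":[0,0,0],"gripper":-1},{"dp":[-0.035,0,0],"rotation":[0,0,0],"gripper":-1},{"dp":[-0.035,0,0],"rotation":[0,0,0],"gripper":-1},{"dp":[-0.025,0,0],"rotation":[0,0,0],"gripper":-1},{"dp":[0,0,0],"rotation":[0,0,0],"gripper":-1}]'
python3 -m handwheel '[{"dp":[0,0,0],"rotation":[-6.85,0,0],"gripper":-1},{"dp":[0,0,0],"rotation":[-6.85,0,0],"gripper":-1},{"dp":[0,0,0],"rotation":[-6.85,0,0],"gripper":-1},{"dp":[0,0,0],"rotation":[-6.85,0,0],"gripper":-1},{"dp":[0,0,0],"rotation":[-6.85,0,0],"gripper":-1},{"dp":[0,0,0],"rotation":[-6.85,0,0],"gripper":-1},{"dp":[0,0,0],"rotation":[-6.85,0,0],"gripper":-1},{"dp":[0,0,0],"rotation":[-6.85,0,0],"gripper":-1},{"dp":[0,0,0],"rotation":[-6.85,0,0],"gripper":-1},{"dp":[0,0,0],"rotation":[-6.85,0,0],"gripper":-1},{"dp":[0,0,0],"rotation":[-6.85,0,0],"gripper":-1},{"dp":[0,0,0],"rotation":[0,0,0],"gripper":-1}]'
python3 go.py 488.5 178 190 -5.8
```

```text
time_s: 26.38
eef_pos: [460.3, -383.5, 5.7]
eef_rot: [-0.705, -0.056, 0.705, -0.055]
wrist_force: [0.7, 0.6, 0.1]
grip_width: 85.5
time_s: 27.05
eef_pos: [461.4, -384.5, 8.1]
eef_rot: [0.706, 0.054, -0.704, 0.056]
wrist_force: [-0.3, -0.4, 6.1]
grip_width: 35.3
time_s: 27.63
eef_pos: [462.4, -385.3, 199.0]
eef_rot: [0.708, 0.052, -0.702, 0.058]
wrist_force: [1.1, -1.3, 0.2]
grip_width: 35.1
time_s: 28.63
eef_pos: [460.5, -383.5, 190.6]
eef_rot: [-0.523, -0.476, 0.524, -0.475]
wrist_force: [0.3, -0.1, -1.4]
grip_width: 35.2
t 28.6 p [ 460.5 -383.5  190.6] tilt 0.07 tool y yaw -5.5 z yaw -95.5 j [-0.76  0.28  1.23 -0.    1.63 -0.66] w 35.2 F [ 0.3 -0.1 -1.4]
turn about tool x: 0.3
dp before turning [   0.9  -26.1 -561.6]  dp after turning [   0.9  -28.9 -561.5] align tilt rotvec [ 0.   -0.03  0.06]
```

```bash

python3 -m handwheel '[{"dp":[0,-0.0019,-0.0375],"rotation":[0.3,0,0],"gripper":-1},{"dp":[0,-0.0019,-0.0375],"rotation":[0,0,0],"gripper":-1},{"dp":[0,-0.0019,-0.0375],"rotation":[0,0,0],"gripper":-1},{"dp":[0,-0.0019,-0.0375],"rotation":[0,0,0],"gripper":-1},{"dp":[0,-0.0019,-0.0375],"rotation":[0,0,0],"gripper":-1},{"dp":[0,-0.0019,-0.0375],"rotation":[0,0,0],"gripper":-1},{"dp":[0,-0.0019,-0.0375],"rotation":[0,0,0],"gripper":-1},{"dp":[0,-0.0019,-0.0375],"rotation":[0,0,0],"gripper":-1},{"dp":[0,-0.0019,-0.0375],"rotation":[0,0,0],"gripper":-1},{"dp":[0,-0.0019,-0.0375],"rotation":[0,0,0],"gripper":-1},{"dp":[0,-0.0019,-0.0375],"rotation":[0,0,0],"gripper":-1},{"dp":[0,-0.0019,-0.0375],"rotation":[0,0,0],"gripper":-1}]'
python3 -m handwheel '[{"dp":[0,-0.0019,-0.0375],"rotation":[0,0,0],"gripper":-1},{"dp":[0,-0.0019,-0.0375],"rotation":[0,0,0],"gripper":-1},{"dp":[0,-0.0019,-0.0365],"rotation":[0,0,0],"gripper":-1},{"dp":[0,0,0],"rotation":[0,0,0],"gripper":-1},{"dp":[0,0,0],"rotation":[0,0,0],"gripper":-1},{"dp":[0,0,0],"rotation":[0,0,0],"gripper":-1}]'
python3 go.py 488.5 178 26 -5.8
```

```text
time_s: 29.63
eef_pos: [484.9, 67.9, 191.0]
eef_rot: [-0.526, -0.472, 0.527, -0.472]
wrist_force: [0.3, -0.1, -1.1]
grip_width: 34.8
time_s: 30.13
eef_pos: [491.3, 177.2, 190.8]
eef_rot: [-0.526, -0.472, 0.527, -0.473]
wrist_force: [0.5, 0.1, -1.1]
grip_width: 35.3
t 30.1 p [491.3 177.2 190.8] tilt 0.09 tool y yaw -6.2 z yaw -96.2 j [ 0.28  0.06  1.47 -0.    1.61  0.38] w 35.3 F [ 0.5  0.1 -1.1]
turn about tool x: -0.4
dp before turning [164.8  -2.8  -0.7]  dp after turning [164.8  -2.8  -0.8] align tilt rotvec [-0.    0.09  0.02]
```

```bash

python3 -m handwheel '[{"dp":[0.03,-0.0028,0.001],"rotation":[-0.4,0,0],"gripper":-1},{"dp":[0.035,0,0],"rotation":[0,0,0],"gripper":-1},{"dp":[0.035,0,0],"rotation":[0,0,0],"gripper":-1},{"dp":[0.03,0,0],"rotation":[0,0,0],"gripper":-1},{"dp":[0.02,0,0],"rotation":[0,0,0],"gripper":-1},{"dp":[0.012,0,0],"rotation":[0,0,0],"gripper":-1},{"dp":[0.003,0,0],"rotation":[0,0,0],"gripper":-1},{"dp":[0,0,0],"rotation":[0,0,0],"gripper":-1}]'
python3 -m handwheel '[{"dp":[0,0,0],"rotation":[0,0,0],"gripper":0.13},{"dp":[0,0,0],"rotation":[0,0,0],"gripper":0.13},{"dp":[0,0,0],"rotation":[0,0,0],"gripper":0.13},{"dp":[0,0,0],"rotation":[0,0,0],"gripper":0.13},{"dp":[-0.015,0,0],"rotation":[0,0,0],"gripper":0.13},{"dp":[-0.03,0,0],"rotation":[0,0,0],"gripper":0.13},{"dp":[-0.035,0,0],"rotation":[0,0,0],"gripper":0.13},{"dp":[-0.035,0,0],"rotation":[0,0,0],"gripper":1},{"dp":[-0.035,0,0],"rotation":[0,0,0],"gripper":1},{"dp":[-0.035,0,0],"rotation":[0,0,0],"gripper":1},{"dp":[0,0,0],"rotation":[0,0,0],"gripper":1}]'
python3 go.py 600 -285 225 73
```

```text
time_s: 30.8
eef_pos: [488.9, 175.9, 26.6]
eef_rot: [-0.524, -0.474, 0.525, -0.475]
wrist_force: [0.3, -0.2, -0.9]
grip_width: 35.1
time_s: 31.72
eef_pos: [491.2, 177.7, 220.6]
eef_rot: [0.528, 0.472, -0.52, 0.477]
wrist_force: [0.7, 0.7, 2.8]
grip_width: 85.4
t 31.7 p [491.2 177.7 220.6] tilt 0.84 tool y yaw -5.6 z yaw -95.6 j [ 0.28  0.04  1.44 -0.    1.65  0.38] w 85.4 F [0.7 0.7 2.8]
turn about tool x: -78.6
dp before turning [ -4.3 153.8 449.7]  dp after turning [ -11.2 -410.6  239.3] align tilt rotvec [-0.   -0.26 -0.8 ]
```

```bash

python3 -m handwheel '[{"dp":[0,0.0128,0.0375],"rotation":[0,-0.26,-0.8],"gripper":1},{"dp":[0,0.0128,0.0375],"rotation":[0,0,0],"gripper":1},{"dp":[0,0.0128,0.0375],"rotation":[0,0,0],"gripper":1},{"dp":[0,0.0128,0.0375],"rotation":[0,0,0],"gripper":1},{"dp":[0,0.0128,0.0375],"rotation":[0,0,0],"gripper":1},{"dp":[0,0.0128,0.0375],"rotation":[0,0,0],"gripper":1},{"dp":[0,0.0128,0.0375],"rotation":[0,0,0],"gripper":1},{"dp":[0,0.0128,0.0375],"rotation":[0,0,0],"gripper":1},{"dp":[0,0.0128,0.0375],"rotation":[0,0,0],"gripper":1},{"dp":[0,0.0128,0.0375],"rotation":[0,0,0],"gripper":1},{"dp":[0,0.0128,0.0375],"rotation":[0,0,0],"gripper":1},{"dp":[0,0.0128,0.0375],"rotation":[0,0,0],"gripper":1}]'
python3 -m handwheel '[{"dp":[0,0,0],"rotation":[-7.1,0,0],"gripper":1},{"dp":[0,0,0],"rotation":[-7.1,0,0],"gripper":1},{"dp":[0,0,0],"rotation":[-7.1,0,0],"gripper":1},{"dp":[0,0,0],"rotation":[-7.1,0,0],"gripper":1},{"dp":[0,0,0],"rotation":[-7.1,0,0],"gripper":1},{"dp":[0,0,0],"rotation":[-7.1,0,0],"gripper":1},{"dp":[0,0,0],"rotation":[-7.1,0,0],"gripper":1},{"dp":[0,0,0],"rotation":[-7.1,0,0],"gripper":1},{"dp":[0,0,0],"rotation":[-7.1,0,0],"gripper":1},{"dp":[0,0,0],"rotation":[-7.1,0,0],"gripper":1},{"dp":[0,0,0],"rotation":[-7.1,0,0],"gripper":1},{"dp":[0,0,0],"rotation":[0,0,0],"gripper":1}]'
python3 -m handwheel '[{"dp":[0,0,0],"rotation":[0,0,0],"gripper":1},{"dp":[0,0,0],"rotation":[0,0,0],"gripper":1}]'
python3 look.py stapler 7
```

```text
time_s: 32.72
eef_pos: [597.3, -288.0, 212.1]
eef_rot: [-0.52, -0.477, 0.528, -0.473]
wrist_force: [1.3, 0.4, -0.3]
grip_width: 85.4
time_s: 33.72
eef_pos: [597.2, -286.0, 212.0]
eef_rot: [0.104, 0.703, -0.109, 0.695]
wrist_force: [-0.5, 0.8, -0.1]
grip_width: 85.4
time_s: 33.88
eef_pos: [597.2, -286.1, 212.0]
eef_rot: [0.107, 0.703, -0.111, 0.694]
wrist_force: [0.2, 0.5, 0.3]
grip_width: 85.8
0.93 [295.4, 183.2] [74. 32. 30.] [604.2, -319.0, 94.5, 30.1, -17.3, 2399.0, 37.9]
0.62 [394.6, 283.0] [61.  73.5 70. ] [703.3, -241.6, 58.3, 18.9, -71.2, 356.0, 37.8]
t 34.0 p [ 597.2 -286.1  211.9] tilt 0.82 tool y yaw 72.3 z yaw -17.7 j [-0.5   0.46  0.96 -0.01  1.73 -1.76] w 85.3 F [-0.3 -0.3 -0.2]
turn about tool x: -0.4
dp before turning [204.9 -27.6  19.1]  dp after turning [204.9 -27.7  18.9] align tilt rotvec [-0.   -0.68  0.46]
```

```bash

python3 -m handwheel '[{"dp":[0,-0.015,0.0165],"rotation":[-0.4,-0.7,0.45],"gripper":0.4},{"dp":[0.035,-0.0143,0],"rotation":[0,0,0],"gripper":0.4},{"dp":[0.035,0,0],"rotation":[0,0,0],"gripper":0.4},{"dp":[0.035,0,0],"rotation":[0,0,0],"gripper":0.4},{"dp":[0.035,0,0],"rotation":[0,0,0],"gripper":0.4},{"dp":[0,0,0],"rotation":[0,0,0],"gripper":0.4},{"dp":[0,0,0],"rotation":[0,0,0],"gripper":0.4}]'
python3 go.py 604.2 -319 9 72.7
python3 - <<'E'
from h import *
im,d=eyes.read_camera('side')
for g in regions_of('tape','side')[:1]:
    P=cloud('side',d,g['mask']); print(cv2.minAreaRect(P[(P[:,2]>17)&(P[:,2]<30)][:,:2].astype(np.float32)))
E
```

```text
time_s: 34.57
eef_pos: [603.1, -318.4, 70.0]
eef_rot: [0.106, 0.701, -0.105, 0.698]
wrist_force: [0.9, 0.3, 1.3]
grip_width: 59.6
t 34.6 p [ 603.1 -318.4   70. ] tilt 0.25 tool y yaw 72.8 z yaw -17.2 j [-0.54  0.59  1.06  0.    1.49 -1.81] w 59.6 F [0.9 0.3 1.3]
turn about tool x: 0.1
dp before turning [61.  -0.3  1.4]  dp after turning [61.  -0.3  1.4] align tilt rotvec [ 0.   -0.24 -0.06]
((592.2882690429688, -455.58489990234375), (60.49967956542969, 86.79884338378906), 16.811100006103516)
```

```bash

python3 -m handwheel '[{"dp":[0.03,0,0.001],"rotation":[0,-0.24,0],"gripper":0.4},{"dp":[0.02,0,0],"rotation":[0,0,0],"gripper":0.4},{"dp":[0.011,0,0],"rotation":[0,0,0],"gripper":0.4},{"dp":[0,0,0],"rotation":[0,0,0],"gripper":-1},{"dp":[0,0,0],"rotation":[0,0,0],"gripper":-1},{"dp":[0,0,0],"rotation":[0,0,0],"gripper":-1},{"dp":[0,0,0],"rotation":[0,0,0],"gripper":-1},{"dp":[0,0,0],"rotation":[0,0,0],"gripper":-1},{"dp":[0,0,0],"rotation":[0,0,0],"gripper":-1},{"dp":[0,0,0],"rotation":[0,0,0],"gripper":-1}]' 35
python3 -m handwheel '[{"dp":[-0.02,0,0],"rotation":[0,0,0],"gripper":-1},{"dp":[-0.035,0,0],"rotation":[0,0,0],"gripper":-1},{"dp":[-0.035,0,0],"rotation":[0,0,0],"gripper":-1},{"dp":[-0.035,0,0],"rotation":[0,0,0],"gripper":-1},{"dp":[-0.035,0,0],"rotation":[0,0,0],"gripper":-1},{"dp":[-0.035,0,0],"rotation":[0,0,0],"gripper":-1},{"dp":[0,0,0],"rotation":[0,0,0],"gripper":-1}]'
python3 -m handwheel '[{"dp":[0,0,0],"rotation":[7.14,0,0],"gripper":-1},{"dp":[0,0,0],"rotation":[7.14,0,0],"gripper":-1},{"dp":[0,0,0],"rotation":[7.14,0,0],"gripper":-1},{"dp":[0,0,0],"rotation":[7.14,0,0],"gripper":-1},{"dp":[0,0,0],"rotation":[7.14,0,0],"gripper":-1},{"dp":[0,0,0],"rotation":[7.14,0,0],"gripper":-1},{"dp":[0,0,0],"rotation":[7.14,0,0],"gripper":-1},{"dp":[0,0,0],"rotation":[7.14,0,0],"gripper":-1},{"dp":[0,0,0],"rotation":[7.14,0,0],"gripper":-1},{"dp":[0,0,0],"rotation":[7.14,0,0],"gripper":-1},{"dp":[0,0,0],"rotation":[7.14,0,0],"gripper":-1},{"dp":[0,0,0],"rotation":[0,0,0],"gripper":-1}]'
python3 go.py 548 -80 225 -5.8
```

```text
time_s: 35.5
eef_pos: [606.6, -320.2, 13.7]
eef_rot: [0.105, 0.696, -0.106, 0.702]
wrist_force: [0.2, -0.1, 6.6]
grip_width: 28.7
time_s: 36.08
eef_pos: [606.5, -320.3, 216.6]
eef_rot: [0.103, 0.693, -0.108, 0.706]
wrist_force: [-0.8, -0.4, 0.8]
grip_width: 29.2
time_s: 37.08
eef_pos: [604.4, -319.1, 205.8]
eef_rot: [0.526, 0.472, -0.525, 0.475]
wrist_force: [0.5, -0.2, -1.0]
grip_width: 29.4
t 37.1 p [ 604.4 -319.1  205.8] tilt 0.26 tool y yaw -6.0 z yaw -96.0 j [-0.54  0.52  0.9   0.    1.72 -0.44] w 29.4 F [ 0.5 -0.2 -1. ]
turn about tool x: -0.2
dp before turning [ -19.7  -80.8 -232. ]  dp after turning [ -19.7  -80.2 -232.2] align tilt rotvec [-0.    0.06 -0.25]
```

```bash

python3 -m handwheel '[{"dp":[-0.0028,-0.0115,-0.0331],"rotation":[0,0,0],"gripper":-1},{"dp":[-0.0028,-0.0115,-0.0331],"rotation":[0,0,0],"gripper":-1},{"dp":[-0.0028,-0.0115,-0.0331],"rotation":[0,0,0],"gripper":-1},{"dp":[-0.0028,-0.0115,-0.0331],"rotation":[0,0,0],"gripper":-1},{"dp":[-0.0028,-0.0115,-0.0331],"rotation":[0,0,0],"gripper":-1},{"dp":[-0.0028,-0.0115,-0.0331],"rotation":[0,0,0],"gripper":-1},{"dp":[-0.0028,-0.0115,-0.0331],"rotation":[0,0,0],"gripper":-1},{"dp":[0,0,-0.03],"rotation":[0,0,0],"gripper":-1},{"dp":[0,0,-0.035],"rotation":[0,0,0],"gripper":-1},{"dp":[0,0.015,-0.037],"rotation":[0,0,0],"gripper":-1},{"dp":[0,0.015,-0.037],"rotation":[0,0,0],"gripper":-1},{"dp":[0,0.015,-0.037],"rotation":[0,0,0],"gripper":-1}]'
python3 -m handwheel '[{"dp":[0,0.015,-0.037],"rotation":[0,0,0],"gripper":-1},{"dp":[0,0.015,-0.037],"rotation":[0,0,0],"gripper":-1},{"dp":[0,0,0],"rotation":[0,0,0],"gripper":-1},{"dp":[0,0,0],"rotation":[0,0,0],"gripper":-1},{"dp":[0,0,0],"rotation":[0,0,0],"gripper":-1}]'
python3 go.py 648 162 31 -5.8
```

```text
time_s: 38.08
eef_pos: [609.9, 91.9, 225.5]
eef_rot: [0.524, 0.474, -0.522, 0.477]
wrist_force: [1.1, -1.2, -1.4]
grip_width: 29.2
time_s: 38.5
eef_pos: [646.6, 160.6, 224.7]
eef_rot: [0.524, 0.474, -0.523, 0.477]
wrist_force: [0.0, 0.1, -1.2]
grip_width: 29.3
t 38.5 p [646.6 160.6 224.7] tilt 0.25 tool y yaw -5.5 z yaw -95.5 j [ 0.19  0.46  0.93 -0.    1.74  0.29] w 29.3 F [ 0.   0.1 -1.2]
turn about tool x: 0.3
dp before turning [193.7   0.5  -1.8]  dp after turning [193.7   0.5  -1.8] align tilt rotvec [-0.    0.08 -0.23]
```

```bash

python3 -m handwheel '[{"dp":[0.03,0.001,-0.001],"rotation":[0.3,0,-0.23],"gripper":-1},{"dp":[0.037,0,0],"rotation":[0,0,0],"gripper":-1},{"dp":[0.037,0,0],"rotation":[0,0,0],"gripper":-1},{"dp":[0.037,0,0],"rotation":[0,0,0],"gripper":-1},{"dp":[0.03,0,0],"rotation":[0,0,0],"gripper":-1},{"dp":[0.015,0,0],"rotation":[0,0,0],"gripper":-1},{"dp":[0.009,0,0],"rotation":[0,0,0],"gripper":-1},{"dp":[0,0,0],"rotation":[0,0,0],"gripper":-1},{"dp":[0,0,0],"rotation":[0,0,0],"gripper":-1}]'
python3 -m handwheel '[{"dp":[0,0,0],"rotation":[0,0,0],"gripper":0.13},{"dp":[0,0,0],"rotation":[0,0,0],"gripper":0.13},{"dp":[0,0,0],"rotation":[0,0,0],"gripper":0.13},{"dp":[0,0,0],"rotation":[0,0,0],"gripper":0.13},{"dp":[-0.015,0,0],"rotation":[0,0,0],"gripper":0.13},{"dp":[-0.03,0,0],"rotation":[0,0,0],"gripper":0.13},{"dp":[-0.035,0,0],"rotation":[0,0,0],"gripper":0.13},{"dp":[-0.035,0,0],"rotation":[0,0,0],"gripper":1},{"dp":[-0.035,0,0],"rotation":[0,0,0],"gripper":1},{"dp":[-0.035,0,0],"rotation":[0,0,0],"gripper":1},{"dp":[-0.02,0,0],"rotation":[0,0,0],"gripper":1},{"dp":[0,0,0],"rotation":[0,0,0],"gripper":1}]'
python3 - <<'E'
from h import *
im,d=eyes.read_camera('scene'); save('s4',cv2.resize(im[80:320,180:500],None,fx=2,fy=2))
E
python3 go.py 551 290 225 83.8
```

```text
time_s: 39.25
eef_pos: [648.6, 160.4, 31.7]
eef_rot: [0.526, 0.472, -0.525, 0.474]
wrist_force: [0.1, 0.5, -0.6]
grip_width: 29.2
time_s: 40.25
eef_pos: [649.7, 161.7, 243.7]
eef_rot: [0.529, 0.47, -0.522, 0.476]
wrist_force: [-0.1, -1.2, 0.4]
grip_width: 85.4
t 40.3 p [649.1 161.6 240. ] tilt 0.5 tool y yaw -6.0 z yaw -96.0 j [ 0.19  0.46  0.9  -0.    1.77  0.29] w 85.4 F [-0.2  0.2 -0.7]
turn about tool x: -89.8
dp before turning [  14.2 -111.1 -117.5]  dp after turning [  16.1  117.  -111.4] align tilt rotvec [-0.   -0.09 -0.49]
```

View pics/s4.png

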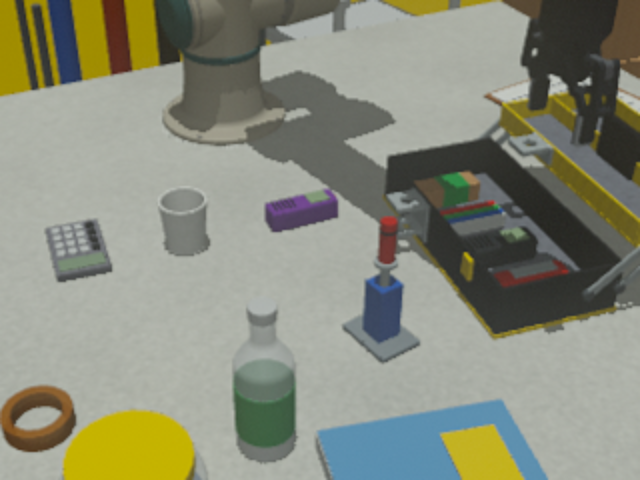

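All four are in the bin and the bystanders stand as before. Next I shut the tray.

```bash

python3 -m handwheel '[{"dp":[0,-0.0198,-0.0324],"rotation":[0,0,-0.49],"gripper":1},{"dp":[0,-0.0198,-0.0324],"rotation":[0,0,0],"gripper":1},{"dp":[0,-0.0198,-0.0324],"rotation":[0,0,0],"gripper":1},{"dp":[0,-0.0198,-0.0324],"rotation":[0,0,0],"gripper":1},{"dp":[0,-0.0198,-0.0324],"rotation":[0,0,0],"gripper":1},{"dp":[0,-0.0198,-0.0324],"rotation":[0,0,0],"gripper":1},{"dp":[0,0,0],"rotation":[-6.9,0,0],"gripper":1},{"dp":[0,0,0],"rotation":[-6.9,0,0],"gripper":1},{"dp":[0,0,0],"rotation":[-6.9,0,0],"gripper":1},{"dp":[0,0,0],"rotation":[-6.9,0,0],"gripper":1},{"dp":[0,0,0],"rotation":[-6.9,0,0],"gripper":1},{"dp":[0,0,0],"rotation":[-6.9,0,0],"gripper":1}]'
python3 -m handwheel '[{"dp":[0,0,0],"rotation":[-6.9,0,0],"gripper":1},{"dp":[0,0,0],"rotation":[-6.9,0,0],"gripper":1},{"dp":[0,0,0],"rotation":[-6.9,0,0],"gripper":1},{"dp":[0,0,0],"rotation":[-6.9,0,0],"gripper":1},{"dp":[0,0,0],"rotation":[-6.9,0,0],"gripper":1},{"dp":[0,0,0],"rotation":[-6.9,0,0],"gripper":1},{"dp":[0,0,0],"rotation":[-6.9,0,0],"gripper":1},{"dp":[0,0,0],"rotation":[0,0,0],"gripper":1},{"dp":[0,0,0],"rotation":[0,0,0],"gripper":1}]'
python3 go.py 551.5 367.2 137.7 84.2
```

```text
time_s: 41.3
eef_pos: [549.8, 367.1, 234.0]
eef_rot: [0.32, 0.632, -0.324, 0.626]
wrist_force: [-0.2, -0.4, -0.4]
grip_width: 85.6
time_s: 42.05
eef_pos: [549.9, 367.1, 234.5]
eef_rot: [0.04, 0.709, -0.041, 0.703]
wrist_force: [-1.6, 0.5, 0.3]
grip_width: 85.5
t 42.0 p [549.9 367.1 234.5] tilt 0.55 tool y yaw 83.5 z yaw -6.5 j [ 0.53  0.45  0.92  0.    1.77 -0.93] w 85.5 F [-1.6  0.5  0.3]
turn about tool x: -0.7
dp before turning [96.7  0.5  2.5]  dp after turning [96.7  0.5  2.5] align tilt rotvec [ 0.   -0.54  0.11]
```

```bash

python3 -m handwheel '[{"dp":[0.03,0.0005,0.0015],"rotation":[-0.7,-0.5,0],"gripper":1},{"dp":[0.035,0,0],"rotation":[0,0,0],"gripper":1},{"dp":[0.02,0,0],"rotation":[0,0,0],"gripper":1},{"dp":[0.011,0,0],"rotation":[0,0,0],"gripper":1},{"dp":[0,0,0],"rotation":[0,0,0],"gripper":-1},{"dp":[0,0,0],"rotation":[0,0,0],"gripper":-1},{"dp":[0,0,0],"rotation":[0,0,0],"gripper":-1},{"dp":[0,0,0],"rotation":[0,0,0],"gripper":-1},{"dp":[0,0,0],"rotation":[0,0,0],"gripper":-1},{"dp":[0,0,0],"rotation":[0,0,0],"gripper":-1},{"dp":[0,0,0],"rotation":[0,0,0],"gripper":-1},{"dp":[0,0,0],"rotation":[0,0,0],"gripper":-1}]' 50
python3 go.py
```

```text
time_s: 43.05
eef_pos: [551.8, 367.2, 140.9]
eef_rot: [0.034, 0.706, -0.035, 0.707]
wrist_force: [-1.9, -4.2, 5.9]
grip_width: 10.9
t 43.0 p [551.8 367.2 140.9] tilt 0.11 tool y yaw 84.4 z yaw -5.6 j [ 0.53  0.48  1.07 -0.    1.59 -0.94] w 10.9 F [-1.9 -4.2  5.9]
```

```bash

python3 -m handwheel '[{"dp":[-0.0086,-0.008,0],"rotation":[0,0,0],"gripper":-1},{"dp":[-0.0077,-0.0089,0],"rotation":[0,0,0],"gripper":-1},{"dp":[-0.0067,-0.0096,0],"rotation":[0,0,0],"gripper":-1},{"dp":[-0.0056,-0.0103,0],"rotation":[0,0,0],"gripper":-1},{"dp":[-0.0045,-0.0108,0],"rotation":[0,0,0],"gripper":-1},{"dp":[-0.0033,-0.0113,0],"rotation":[0,0,0],"gripper":-1},{"dp":[-0.0021,-0.0115,0],"rotation":[0,0,0],"gripper":-1},{"dp":[-0.0009,-0.0117,0],"rotation":[0,0,0],"gripper":-1},{"dp":[0.0004,-0.0117,0],"rotation":[0,0,0],"gripper":-1}]'
python3 -m handwheel '[{"dp":[0.0016,-0.0116,0],"rotation":[0,0,0],"gripper":-1},{"dp":[0.0029,-0.0114,0],"rotation":[0,0,0],"gripper":-1},{"dp":[0.0041,-0.011,0],"rotation":[0,0,0],"gripper":-1},{"dp":[0.0052,-0.0105,0],"rotation":[0,0,0],"gripper":-1},{"dp":[0.0063,-0.0099,0],"rotation":[0,0,0],"gripper":-1},{"dp":[0.0073,-0.0092,0],"rotation":[0,0,0],"gripper":-1},{"dp":[0.0083,-0.0083,0],"rotation":[0,0,0],"gripper":-1},{"dp":[0.0091,-0.0074,0],"rotation":[0,0,0],"gripper":-1},{"dp":[0.0098,-0.0064,0],"rotation":[0,0,0],"gripper":-1},{"dp":[0,0,0],"rotation":[0,0,0],"gripper":-1},{"dp":[0,0,0],"rotation":[0,0,0],"gripper":-1}]'
python3 go.py 533.2 188.6 122 84.2
```

```text
time_s: 43.8
eef_pos: [542.3, 274.6, 179.9]
eef_rot: [0.035, 0.705, -0.034, 0.707]
wrist_force: [-0.8, 4.1, 2.8]
grip_width: 11.1
time_s: 44.72
eef_pos: [533.6, 188.5, 125.1]
eef_rot: [0.034, 0.706, -0.035, 0.706]
wrist_force: [-7.1, -0.3, 12.5]
grip_width: 11.0
t 44.7 p [533.6 188.5 125.1] tilt 0.04 tool y yaw 84.4 z yaw -5.6 j [ 0.27  0.22  1.43 -0.    1.49 -1.2 ] w 11.0 F [-7.1 -0.3 12.5]
turn about tool x: 0.2
dp before turning [ 3.1  0.  -0.4]  dp after turning [ 3.1  0.  -0.4] align tilt rotvec [-0.    0.02  0.03]
```

```bash

python3 -m handwheel '[{"dp":[0,0,0],"rotation":[0,0,0],"gripper":0},{"dp":[0,0,0],"rotation":[0,0,0],"gripper":1},{"dp":[0,0,0],"rotation":[0,0,0],"gripper":1},{"dp":[0,0,0],"rotation":[0,0,0],"gripper":1},{"dp":[0,0,0],"rotation":[0,0,0],"gripper":1},{"dp":[0,0,0],"rotation":[0,0,0],"gripper":1},{"dp":[-0.03,0,0],"rotation":[0,0,0],"gripper":1},{"dp":[-0.035,0,0],"rotation":[0,0,0],"gripper":1},{"dp":[-0.035,0,0],"rotation":[0,0,0],"gripper":1},{"dp":[-0.03,0,0],"rotation":[0,0,0],"gripper":1},{"dp":[0,0,0],"rotation":[0,0,0],"gripper":1}]'
python3 -m handwheel '[{"dp":[0,0,0],"rotation":[6.95,0,0],"gripper":1},{"dp":[0,0,0],"rotation":[6.95,0,0],"gripper":1},{"dp":[0,0,0],"rotation":[6.95,0,0],"gripper":1},{"dp":[0,0,0],"rotation":[6.95,0,0],"gripper":1},{"dp":[0,0,0],"rotation":[6.95,0,0],"gripper":1},{"dp":[0,0,0],"rotation":[6.95,0,0],"gripper":1},{"dp":[0,0,0],"rotation":[6.95,0,0],"gripper":1},{"dp":[0,0,0],"rotation":[6.95,0,0],"gripper":1},{"dp":[0,0,0],"rotation":[6.95,0,0],"gripper":1},{"dp":[0,0,0],"rotation":[6.95,0,0],"gripper":1},{"dp":[0,0,0],"rotation":[6.95,0,0],"gripper":1},{"dp":[0,0,0],"rotation":[6.95,0,0],"gripper":1}]'
python3 -m handwheel '[{"dp":[0,0,0],"rotation":[6.6,0,0],"gripper":1},{"dp":[0,0,0],"rotation":[0,0,0],"gripper":1}]'
python3 go.py 625 10 255 -5.8
python3 - <<'E'
from h import *
im,d=eyes.read_camera('wrist'); save('w5',im); C=cam('wrist')
for k,z in dict(tray_hole=113,tray_grip=135).items():
    for g in tip_of(k,'wrist')[:1]: print(k,round(g['p'],2),np.round(g['pixel']),atz('wrist',g['pixel'],z,C).round(1))
g=regions_of('tray_grip','wrist')[0]; P=cloud('wrist',d,g['mask'],C); Q=P[(P[:,2]>138)&(P[:,2]<155)]; print(len(Q),cv2.minAreaRect(Q[:,:2].astype(np.float32)) if len(Q) else 0,np.percentile(P[:,2],98))
E
```

```text
time_s: 45.63
eef_pos: [535.7, 189.7, 262.1]
eef_rot: [0.036, 0.702, -0.033, 0.711]
wrist_force: [-0.2, 0.5, 0.3]
grip_width: 85.0
time_s: 46.63
eef_pos: [533.9, 189.1, 253.7]
eef_rot: [0.497, 0.503, -0.497, 0.503]
wrist_force: [-0.2, 0.2, -1.1]
grip_width: 85.4
time_s: 46.8
eef_pos: [533.9, 189.1, 253.7]
eef_rot: [-0.525, -0.474, 0.525, -0.474]
wrist_force: [-0.7, -0.9, -0.3]
grip_width: 85.7
t 46.8 p [533.9 189.1 253.7] tilt 0.06 tool y yaw -5.8 z yaw -95.8 j [ 0.28  0.17  1.23 -0.    1.74  0.38] w 85.7 F [-0.7 -0.9 -0.3]
turn about tool x: -0.0
dp before turning [ -1.1 108.9 168.9]  dp after turning [ -1.1 108.8 169. ] align tilt rotvec [-0.    0.06 -0.02]
tray_hole 0.7 [265. 284.] [[468.5  87.8 113. ]]
tray_grip 0.69 [313. 191.] [[527.7 186.  135. ]]
1508 ((529.3184204101562, 188.9546661376953), (11.528779983520508, 79.86944580078125), 84.50359344482422) 145.91255510105364
```

View pics/w5.png

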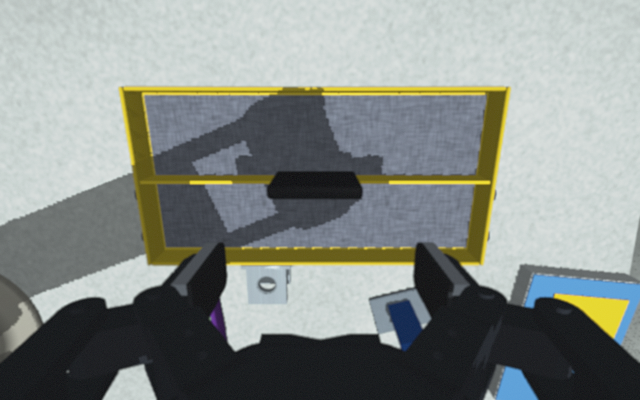

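Tray is shut: the tab and ear are back where they started (tray hole at pixel 267,285). Next is the pin.

```bash

python3 -m handwheel '[{"dp":[0,0.018,0.0352],"rotation":[0,0,0],"gripper":1},{"dp":[0,0.018,0.0352],"rotation":[0,0,0],"gripper":1},{"dp":[0,0.018,0.0352],"rotation":[0,0,0],"gripper":1},{"dp":[0,0.018,0.0352],"rotation":[0,0,0],"gripper":1},{"dp":[0,0.018,0.0352],"rotation":[0,0,0],"gripper":1},{"dp":[0,0.018,0.0352],"rotation":[0,0,0],"gripper":1},{"dp":[0,0,0],"rotation":[0,0,0],"gripper":1},{"dp":[0,0,0],"rotation":[0,0,0],"gripper":1},{"dp":[0,0,0],"rotation":[0,0,0],"gripper":1}]'
python3 - <<'E'
from h import *
im,d=eyes.read_camera('wrist'); save('w6',im); C=cam('wrist')
for g in tip_of('pin_handle','wrist')[:2]: print(round(g['p'],2),np.round(g['pixel']),atz('wrist',g['pixel'],141.5,C).round(1))
for g in regions_of('pin','wrist')[:2]:
    P=cloud('wrist',d,g['mask'],C); Q=P[(P[:,2]>164)&(P[:,2]<176)]; print(g['p'],len(P),len(Q),np.percentile(P[:,2],[2,98]).round(1), cv2.minEnclosingCircle(Q[:,:2].astype(np.float32)) if len(Q) else 0)
for g in regions_of('holder','wrist')[:1]:
    P=cloud('wrist',d,g['mask'],C); Q=P[(P[:,2]>80)&(P[:,2]<90)]; print(g['p'],len(Q),cv2.minAreaRect(Q[:,:2].astype(np.float32)) if len(Q) else 0)
E
python3 go.py 625 -32 200 -5.8
```

```text
time_s: 47.75
eef_pos: [620.7, -31.4, 254.1]
eef_rot: [-0.523, -0.475, 0.524, -0.475]
wrist_force: [-0.0, -1.2, -0.5]
grip_width: 85.4
0.8 [321. 191.] [[622.1 -32.3 141.5]]
0.62 1021 516 [112.6 170.2] ((621.8413696289062, -32.79143142700195), 9.834810256958008)
0.47 23819 0 [  6.4 114.5] 0
0.7 355 ((626.8833618164062, -36.55250930786133), (31.911582946777344, 32.34705352783203), 9.806631088256836)
t 48.0 p [620.6 -30.3 254.7] tilt 0.07 tool y yaw -5.5 z yaw -95.5 j [-0.11  0.32  1.05 -0.    1.77 -0.01] w 85.2 F [-0.  -0.3 -0.2]
turn about tool x: 0.3
dp before turning [54.7  4.5  1.2]  dp after turning [54.7  4.5  1.2] align tilt rotvec [ 0.    0.05 -0.06]
```

View pics/w6.png

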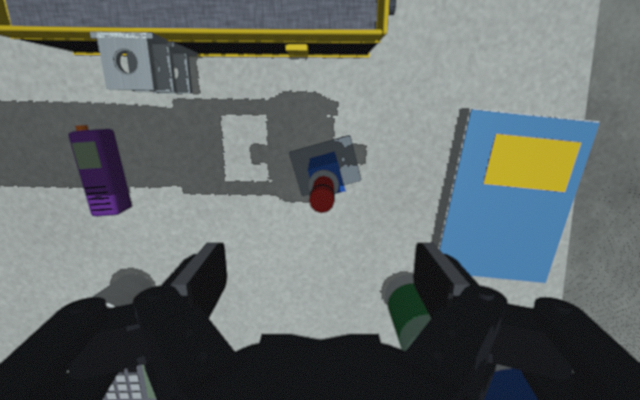

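The pin's red handle is at (321,191) beside the tray ear's hole (126,62), which agrees with the measurement of (622,−32.6).

```bash

python3 -m handwheel '[{"dp":[0.03,0.0016,0.002],"rotation":[0.3,0,0],"gripper":1},{"dp":[0.035,0,0],"rotation":[0,0,0],"gripper":1},{"dp":[0.035,0,0],"rotation":[0,0,0],"gripper":1},{"dp":[0.02,0,0],"rotation":[0,0,0],"gripper":1},{"dp":[0.01,0,0],"rotation":[0,0,0],"gripper":1},{"dp":[0,0,0],"rotation":[0,0,0],"gripper":1},{"dp":[0,0,0],"rotation":[0,0,0],"gripper":1}]'
python3 go.py 622 -32.6 125
python3 -m handwheel '[{"dp":[0,0,0],"rotation":[0,0,0],"gripper":-1},{"dp":[0,0,0],"rotation":[0,0,0],"gripper":-1},{"dp":[0,0,0],"rotation":[0,0,0],"gripper":-1},{"dp":[0,0,0],"rotation":[0,0,0],"gripper":-1},{"dp":[0,0,0],"rotation":[0,0,0],"gripper":-1},{"dp":[0,0,0],"rotation":[0,0,0],"gripper":-1},{"dp":[0,0,0],"rotation":[0,0,0],"gripper":-1},{"dp":[0,0,0],"rotation":[0,0,0],"gripper":-1},{"dp":[0,0,0],"rotation":[0,0,0],"gripper":-1}]' 50
python3 go.py
```

```text
time_s: 48.53
eef_pos: [622.6, -33.4, 125.6]
eef_rot: [0.525, 0.473, -0.525, 0.475]
wrist_force: [0.1, -0.6, 0.9]
grip_width: 85.2
t 48.5 p [622.6 -33.4 125.6] tilt 0.12 tool y yaw -5.8 z yaw -95.8 j [-0.11  0.38  1.24 -0.    1.52 -0.01] w 85.2 F [ 0.1 -0.6  0.9]
dp before turning [ 0.6 -0.7 -0.8]  dp after turning [ 0.6 -0.7 -0.8] align tilt rotvec [ 0.    0.05 -0.11]
time_s: 49.28
eef_pos: [623.2, -34.0, 125.0]
eef_rot: [0.526, 0.472, -0.524, 0.475]
wrist_force: [5.2, -0.3, -1.0]
grip_width: 18.8
t 49.3 p [623.2 -34.  125. ] tilt 0.21 tool y yaw -5.9 z yaw -95.9 j [-0.11  0.38  1.24 -0.    1.52 -0.01] w 18.8 F [ 5.2 -0.3 -1. ]
```

```bash

python3 -m handwheel '[{"dp":[-0.01,0,0],"rotation":[0,0,0],"gripper":-1},{"dp":[-0.02,0,0],"rotation":[0,0,0],"gripper":-1},{"dp":[-0.02,0,0],"rotation":[0,0,0],"gripper":-1},{"dp":[-0.025,0,0],"rotation":[0,0,0],"gripper":-1},{"dp":[-0.025,0,0],"rotation":[0,0,0],"gripper":-1},{"dp":[-0.03,0,0],"rotation":[0,0,0],"gripper":-1},{"dp":[-0.02,0,0],"rotation":[0,0,0],"gripper":-1},{"dp":[0,0,0],"rotation":[0,0,0],"gripper":-1},{"dp":[0,0,0],"rotation":[0,0,0],"gripper":-1}]' 60
python3 go.py 530 30 275 -5.8
python3 - <<'E'
from h import *
s=r.get_state()
for n in ['scene','side']:
    im,d=eyes.read_camera(n); z0=s['eef_pos'][2]-111
    for g in tip_of('pin_tip',n)[:1]: print(n,round(g['p'],2),np.round(g['pixel']),atz(n,g['pixel'],z0).round(1)); px=g['pixel']
    x,y=int(px[0]),int(px[1]); save('p_'+n,cv2.resize(im[max(y-70,0):y+50,max(x-80,0):x+80],None,fx=4,fy=4))
a=cv2.imread('pics/p_scene.png');b=cv2.imread('pics/p_side.png');h=min(a.shape[0],b.shape[0]); cv2.imwrite('pics/pp.png',cv2.resize(np.hstack([a[:h],b[:h]]),None,fx=.62,fy=.62))
E
```

```text
time_s: 50.03
eef_pos: [622.2, -33.7, 275.0]
eef_rot: [0.525, 0.473, -0.525, 0.474]
wrist_force: [0.8, 0.1, -0.6]
grip_width: 18.7
t 50.0 p [622.2 -33.7 275. ] tilt 0.11 tool y yaw -5.9 z yaw -95.9 j [-0.11  0.33  1.   -0.    1.81 -0.01] w 18.7 F [ 0.8  0.1 -0.6]
turn about tool x: -0.1
dp before turning [ -0.2 -98.3 -53.9]  dp after turning [ -0.2 -98.2 -54.1] align tilt rotvec [ 0.    0.05 -0.09]
scene 0.75 [371. 195.] [[633.3 -47.7 164. ]]
side 0.57 [275. 195.] [[615.2 -36.7 164. ]]
```

View pics/pp.png

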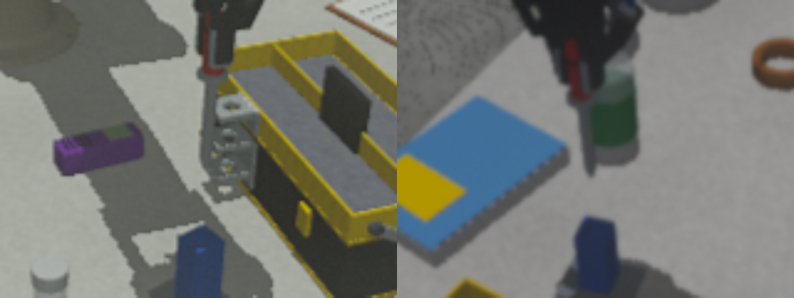

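```bash

python3 -m handwheel '[{"dp":[0,-0.0276,-0.0175],"rotation":[0,0,0],"gripper":-1},{"dp":[0,-0.0276,-0.0175],"rotation":[0,0,0],"gripper":-1},{"dp":[0,-0.0276,-0.0175],"rotation":[0,0,0],"gripper":-1},{"dp":[0,-0.0276,-0.0175],"rotation":[0,0,0],"gripper":-1},{"dp":[0,-0.0276,-0.0175],"rotation":[0,0,0],"gripper":-1},{"dp":[0,-0.0276,-0.0175],"rotation":[0,0,0],"gripper":-1},{"dp":[0.02,0,0],"rotation":[0,0,0],"gripper":-1},{"dp":[0,0,0],"rotation":[0,0,0],"gripper":-1},{"dp":[0,0,0],"rotation":[0,0,0],"gripper":-1}]'
python3 go.py 468.3 88 250 -5.8
cat > pinm.py <<'E'
from h import *
import sys
tipz=float(sys.argv[1]); tag=sys.argv[2]; N=[];O=[];ims=[]
for n in ['scene','side']:
    im,d=eyes.read_camera(n); C=cam(n)
    for k,z in (('pin_tip',tipz),('tray_hole',113)):
        for g in tip_of(k,n)[:1]: print(n,k,round(g['p'],2),np.round(g['pixel'],1),atz(n,g['pixel'],z,C).round(1))
    g=regions_of('pin',n)
    if g:
        m=g[0]['mask']; P=cloud(n,d,m,C); ys,xs=np.nonzero(m&(d>0)); s=(P[:,2]>tipz+14)&(P[:,2]<tipz+90)
        print(n,'mask',m.sum(),s.sum(),np.percentile(P[:,2],[1,99]).round(1))
        q=np.c_[xs,ys][s].astype(np.float32); vx,vy,x0,y0=cv2.fitLine(q,cv2.DIST_HUBER,0,.01,.01).ravel()
        o,v=ray(n,[[x0-vx*20,y0-vy*20],[x0+vx*20,y0+vy*20]],C); nn=np.cross(v[0],v[1]); N.append(nn/np.linalg.norm(nn)); O.append(o)
    p=proj(n,[468.5,88,125],C)[0].astype(int); ims.append(cv2.resize(im[p[1]-50:p[1]+30,p[0]-50:p[0]+50],None,fx=4,fy=4,interpolation=cv2.INTER_CUBIC)); print('crop origin',p-50)
save('pin'+tag,np.hstack(ims))
if len(N)==2:
    a=np.cross(*N); a/=np.linalg.norm(a); a*=np.sign(a[2]); A=np.array([N[0],N[1],[0,0,1]])
    print('axis',a.round(3)); print('axis at tip',np.linalg.solve(A,[N[0]@O[0],N[1]@O[1],tipz]).round(1))
E
python3 pinm.py 139 a
```

```text
time_s: 50.98
eef_pos: [467.5, 87.6, 252.7]
eef_rot: [-0.524, -0.474, 0.526, -0.473]
wrist_force: [1.1, -0.1, -0.7]
grip_width: 19.0
t 51.0 p [467.5  87.6 252.7] tilt 0.19 tool y yaw -5.9 z yaw -95.9 j [ 0.11 -0.09  1.5  -0.    1.74  0.21] w 19.0 F [ 1.1 -0.1 -0.7]
turn about tool x: -0.1
dp before turning [ 2.7  0.8 -0.5]  dp after turning [ 2.7  0.8 -0.5] align tilt rotvec [0.   0.1  0.16]
scene pin_tip 0.57 [383.7 160. ] [[473.9  80.4 139. ]]
scene tray_hole 0.85 [384.  167.1] [[468.9  86.3 113. ]]
scene mask 225 124 [110.4 291.5]
crop origin [334 113]
side pin_tip 0.85 [308.  257.2] [[471.7  74.5 139. ]]
side tray_hole 0.9 [306.5 271.3] [[467.3  91.3 113. ]]
side mask 386 135 [  0.4 299.5]
crop origin [256 216]
axis [-0.053  0.052  0.997]
axis at tip [473.5  79.8 139. ]
```

View pics/pina.png

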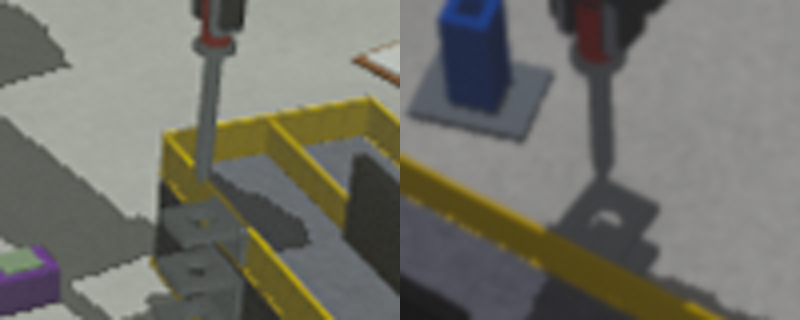

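The axes show the pin leaning about 4° in the grip, consistent with its lean in the tube. I turn the tool to set it upright and measure again.

```bash

python3 -m handwheel '[{"dp":[0,0.0005,0],"rotation":[0,1.35,-1.65],"gripper":-1},{"dp":[0,0.0005,0],"rotation":[0,1.35,-1.65],"gripper":-1},{"dp":[0,0,0],"rotation":[0,0,0],"gripper":-1},{"dp":[0,0,0],"rotation":[0,0,0],"gripper":-1}]'
python3 go.py 468.3 88 250
python3 pinm.py 139 b
```

```text
time_s: 51.72
eef_pos: [469.5, 87.2, 254.0]
eef_rot: [-0.523, -0.499, 0.526, -0.447]
wrist_force: [0.6, 0.1, -1.7]
grip_width: 18.5
t 51.7 p [469.5  87.2 254. ] tilt 4.17 tool y yaw -5.9 z yaw -96.0 j [ 0.07 -0.05  1.46  0.06  1.78  0.19] w 18.5 F [ 0.6  0.1 -1.7]
dp before turning [ 4.1 -1.  -0.4]  dp after turning [ 4.1 -1.  -0.4] align tilt rotvec [ 0.   -2.61  3.25]
scene pin_tip 0.5 [384.2 157.4] [[462.8  88.4 139. ]]
scene tray_hole 0.89 [384.5 168.5] [[475.6  83.9 113. ]]
scene mask 201 118 [149.2 264. ]
crop origin [334 113]
side pin_tip 0.66 [310.2 262.8] [[460.8  85.6 139. ]]
side tray_hole 0.78 [307.4 270.1] [[467.   87.7 113. ]]
side mask 338 148 [155.3 299. ]
crop origin [256 216]
axis [0.01  0.014 1.   ]
axis at tip [467.5  86.2 139. ]
```

View pics/pinb.png

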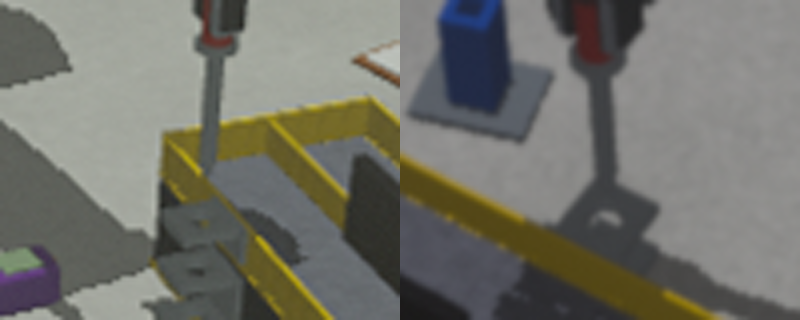

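```bash
python3 - <<'E'
from h import *
def tri(a,b):
    A=np.zeros((3,3));B=np.zeros(3)
    for n,p in (('scene',a),('side',b)):
        o,v=ray(n,p); v=v[0]/np.linalg.norm(v); M=np.eye(3)-np.outer(v,v); A+=M; B+=M@o
    return np.linalg.solve(A,B).round(1)
print('hole',tri([384.75,169],[307.75,269.25]),tri([384.5,168.5],[307.4,270.1]),tri([384,167.1],[306.5,271.3]))
print('tip net',tri([384.2,157.4],[310.2,262.8]),'by eye',tri([334+50+208/4-50+0,113+172/4],[256+206/4,216+183/4]))
E
```

```text
hole [470.2  85.2 109.2] [469.1  86.5 109.3] [467.3  88.8 111. ]
tip net [461.6  87.3 139.3] by eye [465.6  90.5 144.7]
```

```bash
python3 go.py 469.8 88 214; python3 go.py 469.8 88 129
```

```text
t 52.1 p [469.1  87.8 254.3] tilt 4.19 tool y yaw -5.8 z yaw -96.0 j [ 0.07 -0.05  1.46  0.06  1.78  0.19] w 18.8 F [ 0.2  0.3 -0.6]
dp before turning [40.1  2.9  1.6]  dp after turning [40.1  2.9  1.6] align tilt rotvec [-0.   -2.64  3.25]
t 52.1 p [469.1  87.8 254.3] tilt 4.19 tool y yaw -5.8 z yaw -96.0 j [ 0.07 -0.05  1.46  0.06  1.78  0.19] w 18.8 F [ 0.2  0.3 -0.6]
dp before turning [124.9   7.8   5.5]  dp after turning [124.9   7.8   5.5] align tilt rotvec [-0.   -2.64  3.25]
```

```bash

python3 -m handwheel '[{"dp":[0.005,0.0008,0.0003],"rotation":[0,0,0],"gripper":-1},{"dp":[0.005,0.0003,0.0002],"rotation":[0,0,0],"gripper":-1},{"dp":[0.005,0.0003,0.0002],"rotation":[0,0,0],"gripper":-1},{"dp":[0.005,0.0003,0.0002],"rotation":[0,0,0],"gripper":-1},{"dp":[0.005,0.0003,0.0002],"rotation":[0,0,0],"gripper":-1},{"dp":[0.005,0.0003,0.0002],"rotation":[0,0,0],"gripper":-1},{"dp":[0.005,0.0003,0.0002],"rotation":[0,0,0],"gripper":-1},{"dp":[0.005,0.0003,0.0002],"rotation":[0,0,0],"gripper":-1},{"dp":[0,0,0],"rotation":[0,0,0],"gripper":-1}]'
python3 go.py 469.8 88 129
python3 pinm.py 103 c
```

```text
time_s: 52.87
eef_pos: [469.7, 87.5, 212.8]
eef_rot: [-0.523, -0.499, 0.526, -0.447]
wrist_force: [0.7, -0.0, -1.4]
grip_width: 18.4
t 52.9 p [469.7  87.5 212.8] tilt 4.23 tool y yaw -5.8 z yaw -96.0 j [ 0.07 -0.04  1.53  0.06  1.7   0.18] w 18.4 F [ 0.7 -0.  -1.4]
dp before turning [83.6  4.9  3.4]  dp after turning [83.6  4.9  3.4] align tilt rotvec [ 0.   -2.62  3.32]
scene pin_tip 0.69 [383.  170.1] [[467.1  85.  103. ]]
scene tray_hole 0.65 [388.2 131.1] [[292.7 204.6 113. ]]
scene mask 162 106 [113.8 213.6]
crop origin [334 113]
side pin_tip 0.62 [308.6 274.4] [[463.2  90.  103. ]]
side tray_hole 0.9 [309.7 272.1] [[460.3  90.2 113. ]]
side mask 327 133 [112.6 259.2]
crop origin [256 216]
axis [ 0.037 -0.018  0.999]
axis at tip [467.9  86.7 103. ]
```

View pics/pinc.png

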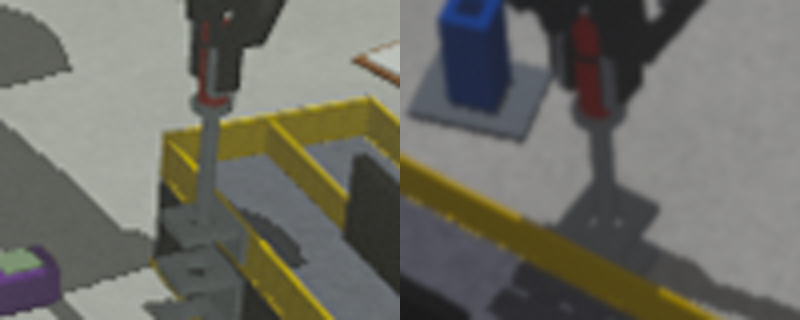

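The tip is in the tray ear's hole with daylight on both sides and no contact force, so I continue down.

```bash

python3 -m handwheel '[{"dp":[0.005,0.0003,0.0002],"rotation":[0,0,0],"gripper":-1},{"dp":[0.005,0.0003,0.0002],"rotation":[0,0,0],"gripper":-1},{"dp":[0.005,0.0003,0.0002],"rotation":[0,0,0],"gripper":-1},{"dp":[0.005,0.0003,0.0002],"rotation":[0,0,0],"gripper":-1},{"dp":[0.005,0.0003,0.0002],"rotation":[0,0,0],"gripper":-1},{"dp":[0.005,0.0003,0.0002],"rotation":[0,0,0],"gripper":-1}]'
python3 -m handwheel '[{"dp":[0.004,0.0003,0.0002],"rotation":[0,0,0],"gripper":-1},{"dp":[0.004,0.0003,0.0002],"rotation":[0,0,0],"gripper":-1},{"dp":[0.004,0.0003,0.0002],"rotation":[0,0,0],"gripper":-1},{"dp":[0,0,0],"rotation":[0,0,0],"gripper":-1}]'
python3 go.py 469.8 88 129
```

```text
time_s: 53.77
eef_pos: [469.7, 87.9, 183.1]
eef_rot: [-0.523, -0.499, 0.526, -0.447]
wrist_force: [0.4, -0.0, -1.1]
grip_width: 18.3
time_s: 54.1
eef_pos: [470.1, 87.6, 171.1]
eef_rot: [-0.523, -0.499, 0.526, -0.447]
wrist_force: [1.8, -1.4, -2.4]
grip_width: 18.8
t 54.1 p [470.1  87.6 171.1] tilt 4.2 tool y yaw -5.8 z yaw -96.0 j [ 0.07 -0.02  1.59  0.06  1.61  0.18] w 18.8 F [ 1.8 -1.4 -2.4]
dp before turning [42.   2.1  1.6]  dp after turning [42.   2.1  1.6] align tilt rotvec [-0.   -2.62  3.29]
```

```bash

python3 -m handwheel '[{"dp":[0.005,0.0003,0.0002],"rotation":[0,0,0],"gripper":-1},{"dp":[0.005,0.0003,0.0002],"rotation":[0,0,0],"gripper":-1},{"dp":[0.005,0.0003,0.0002],"rotation":[0,0,0],"gripper":-1},{"dp":[0.005,0.0003,0.0002],"rotation":[0,0,0],"gripper":-1},{"dp":[0,0,0],"rotation":[0,0,0],"gripper":-1}]'
python3 -m handwheel '[{"dp":[0.004,0.0003,0.0002],"rotation":[0,0,0],"gripper":-1},{"dp":[0.004,0.0003,0.0002],"rotation":[0,0,0],"gripper":-1},{"dp":[0.004,0.0003,0.0002],"rotation":[0,0,0],"gripper":-1},{"dp":[0,0,0],"rotation":[0,0,0],"gripper":-1}]'
python3 go.py 469.8 88 129
```

```text
time_s: 54.52
eef_pos: [469.7, 87.9, 150.4]
eef_rot: [-0.523, -0.5, 0.527, -0.447]
wrist_force: [0.8, 0.4, -1.6]
grip_width: 18.8
time_s: 54.85
eef_pos: [469.9, 87.9, 138.7]
eef_rot: [-0.523, -0.5, 0.527, -0.447]
wrist_force: [-0.8, -0.2, -0.6]
grip_width: 18.8
t 54.9 p [469.9  87.9 138.7] tilt 4.28 tool y yaw -5.8 z yaw -96.0 j [0.07 0.   1.64 0.06 1.55 0.18] w 18.8 F [-0.8 -0.2 -0.6]
dp before turning [9.7 0.5 0.4]  dp after turning [9.7 0.5 0.4] align tilt rotvec [-0.   -2.64  3.37]
```

```bash

python3 -m handwheel '[{"dp":[0.003,0.0002,0.0001],"rotation":[0,0,0],"gripper":-1},{"dp":[0.003,0.0002,0.0001],"rotation":[0,0,0],"gripper":-1},{"dp":[0.002,0.0001,0.0001],"rotation":[0,0,0],"gripper":-1},{"dp":[0,0,0],"rotation":[0,0,0],"gripper":-1}]'
python3 -m handwheel '[{"dp":[0.001,0,0],"rotation":[0,0,0],"gripper":-1},{"dp":[0.001,0,0],"rotation":[0,0,0],"gripper":-1},{"dp":[0,0,0],"rotation":[0,0,0],"gripper":-1}]'
python3 go.py
```

```text
time_s: 55.18
eef_pos: [470.4, 87.8, 131.3]
eef_rot: [-0.523, -0.499, 0.526, -0.447]
wrist_force: [-0.5, -1.3, -1.4]
grip_width: 18.5
time_s: 55.43
eef_pos: [470.5, 88.0, 129.8]
eef_rot: [-0.523, -0.499, 0.526, -0.448]
wrist_force: [1.8, -1.3, 0.3]
grip_width: 18.8
t 55.4 p [470.5  88.  129.8] tilt 4.18 tool y yaw -5.8 z yaw -96.0 j [0.08 0.01 1.65 0.06 1.53 0.17] w 18.8 F [ 1.8 -1.3  0.3]
```

Contact may be starting. I release gently (it drops at most a millimetre or so), back off and check.

```bash

python3 -m handwheel '[{"dp":[0.0015,0,0],"rotation":[0,0,0],"gripper":-1},{"dp":[0,0,0],"rotation":[0,0,0],"gripper":-1},{"dp":[0,0,0],"rotation":[0,0,0],"gripper":-0.3},{"dp":[0,0,0],"rotation":[0,0,0],"gripper":0.1},{"dp":[0,0,0],"rotation":[0,0,0],"gripper":0.1},{"dp":[0,0,0],"rotation":[0,0,0],"gripper":0.1},{"dp":[0,0,0],"rotation":[0,0,0],"gripper":0.1}]'
python3 -m handwheel '[{"dp":[-0.02,0,0],"rotation":[0,0,0],"gripper":0.1},{"dp":[-0.03,0,0],"rotation":[0,0,0],"gripper":0.1},{"dp":[-0.03,0,0],"rotation":[0,0,0],"gripper":0.1},{"dp":[-0.03,0,0],"rotation":[0,0,0],"gripper":0.1},{"dp":[-0.02,0,0.04],"rotation":[0,-2.6,3.3],"gripper":0.1},{"dp":[0,0,0.04],"rotation":[0,0,0],"gripper":0.1},{"dp":[0,0,0.03],"rotation":[0,0,0],"gripper":0.1},{"dp":[0,0,0],"rotation":[0,0,0],"gripper":0.1},{"dp":[0,0,0],"rotation":[0,0,0],"gripper":0.1}]'
python3 go.py
python3 - <<'E'
from h import *
o=[]
for n in ['scene','side','wrist']:
    im,d=eyes.read_camera(n); C=cam(n)
    for g in regions_of('pin',n)[:1]:
        P=cloud(n,d,g['mask'],C); print(n,'pin',round(g['p'],2),np.round(g['pixel']),'z pct',np.percentile(P[:,2],[2,50,98]).round(1))
    if n!='wrist': 
        p=proj(n,[468.5,88,120],C)[0].astype(int); o.append(cv2.resize(im[p[1]-60:p[1]+60,p[0]-70:p[0]+70],(420,360),interpolation=cv2.INTER_CUBIC))
        g=regions_of('tray_grip',n)
        if g: P=cloud(n,d,g[0]['mask'],C); print('tray parts z98',np.percentile(P[:,2],98).round(1))
save('fin',cv2.resize(np.hstack(o),(800,343)))
E
```

```text
time_s: 56.02
eef_pos: [470.2, 88.2, 128.1]
eef_rot: [-0.523, -0.499, 0.526, -0.447]
wrist_force: [0.2, 0.3, 0.1]
grip_width: 46.9
time_s: 56.77
eef_pos: [465.7, -26.2, 254.8]
eef_rot: [0.526, 0.473, -0.525, 0.473]
wrist_force: [-0.7, 0.4, -0.8]
grip_width: 46.9
t 56.8 p [465.7 -26.2 254.8] tilt 0.07 tool y yaw -6.1 z yaw -96.1 j [-0.14 -0.12  1.52  0.    1.74 -0.03] w 46.9 F [-0.7  0.4 -0.8]
scene pin 0.48 [384. 162.] z pct [ 37.8 135.6 174.4]
tray parts z98 141.5
side pin 0.72 [303. 265.] z pct [115.6 148.  174.5]
tray parts z98 137.5
wrist pin 0.77 [309.  48.] z pct [117.  172.2 174.4]
```

View pics/fin.png

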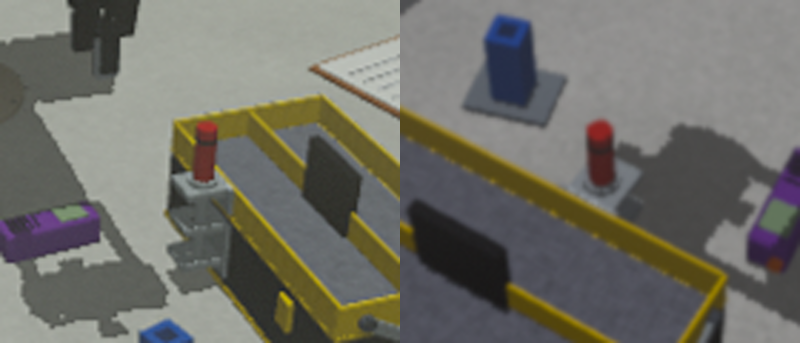

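The pin is home: its top is at 174 mm against an expected 173, and the collar sits on the ear at (205,180) in the crop.

```bash
python3 -c "
from station import hand_in; print(hand_in())"
```

```text
the job is handed in; nothing more can be done
None
```

The kit is packed, the tray is shut and the lock pin is home; I handed the job in at about 57 s of robot time.

- **Packing:** the staple box, dark radio, marker case and stapler are on the compartment floor. The power bank was not on the table. The tray was swung fully open first and lowered fully down afterwards.
- **Left alone:** I did not touch the purple look-alike, water bottle, cup, tape or calculator. The picture after packing showed them where they had been. I took no later close look at them, but no later move went low near them.
- **Tray:** the tab and ear were measured back at their starting position, within about 3 mm. The tab top read 138–146 mm across cameras against 148 mm nominal, which I put down to depth noise.
- **Pin:** it leaned about 4° in the grip, so I set it upright before threading it. It went through all three ears without contact force. The pin's top reads 174 mm against 173 mm expected, the collar rests on the tray's ear, and the gripper is clear.
- **Disagreement between cameras:** single-camera readings of the pin tip and tray hole differed by up to about 10 mm. I used the triangulated and wrist-camera values, which agreed within 2 mm.

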